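# Wash a batch of ferrite beads

### The arm

A 6-joint arm with a two-finger parallel gripper is mounted at the origin on the work surface. World frame = base frame: x ahead of the robot, y to its left, z up, the work surface at z = 0. Lengths are in m, angles in degrees, forces in N, time in s.
With the tool pointing down it reaches from about 0.35 to 0.875 m from the base axis. Payload 4.2 kg.
Tool frame: the origin (TCP) lies on the front face of the gripper's body, between the roots of the fingers; the fingertips stand 70 mm ahead of it and the grasp point (between the pads) lies 51 mm ahead of it; x points along the fingers, y is the direction in which the jaws open and shut, and the axes are right-handed (so a half turn about x gives the same grasp; the last joint's range is limited). The gripper opens to 87 mm and grips with 3 to 60 N. Pads are 19 mm wide; open, the fingers measure 117 mm over their backs; the gripper's body (75 mm by 190 mm) begins 51 mm behind the grasp point.
Start: joints at [-61.043, 22.042, 0.453, 0, -68.411, -14.817], TCP at [0.153, -0.606, 0.292] pointing down, gripper open.
Joint ranges: [-179.83, 179.83], [-69.29, 118.12], [-61.27, 80.66], [-181.25, 117.63], [-171.15, -9.14], [-177.46, 177.46]. Speed limits (degrees/s): [159.86, 159.86, 180, 180, 180, 180].

### API

Orientations are given as a 3x3 rotation matrix whose columns are the frame's x, y, z axes.
In Python, from station import r, viewer, spotter gives the robot as it stands.
- The arm moves only by the tool move_arm, never from a script. Its argument "series" is a list that holds one entry, the list of rows, each a list of 7 numbers: the turn, a rotation vector about the world's x, y, z scaled (see below), then the shift along the world's x, y, z scaled (see below), then the opening, from 0 (shut) to 1 (fully open). A call has 1 to 20 rows; each row shifts and turns the pose as measured when the row begins; what a row does not reach is not made up. The controller multiplies each number of a shift by 60 mm and each number of a turn by 8 degrees. A row lasts 1/8 s, in which the tool goes at most 62.5 mm and 10.7 degrees, less where a joint would pass 70% of its speed; a pose out of reach is approached as far as the arm can. A call with a number of a shift or a turn outside -1 to 1 is refused whole. A call with a gripper value outside its range is refused whole. The fingers move at their own pace and stop on an object; the grip force is fixed at half the most. Time passes only in rows, so rows that do not move let the fingers close. It gives the time, the measured TCP pose, the force and the opening at its end, in the units of the state.
- r.sense(): the state, without advancing time (a new reading comes with each control period).
- viewer.capture(name): name is "scene" or "top" or "wrist"; returns (picture, depth): 420x560x3 uint8, red, green, blue; 420x560 float32, m along the optical axis (not along the pixel's ray), 0 where there is no reading.
- viewer.camera_params(name): a dict with "mtx" (3x3 intrinsics, pixels), "dist_coeffs" ([k1, k2, p1, p2, k3] as OpenCV has them; the pictures are not rectified), "pose" (4x4, takes a point from camera to world coordinates). Camera axes: x right, y down, z forward; pixel columns grow to the right and rows downward; lengths in m; the calibration is good to about 2 mm. A picture is of the moment at which its call begins: read the wrist's pose just before it. camera_params takes no time and is no camera call; for the wrist camera it gives the pose at the moment of the call.
- r.finish_job(): hands the job in, once; it reports no verdict.
Trained networks look in the newest picture that a camera, given by its name, has taken for a name from the list of things; names that differ only in an ending like _2 or _b are one class to them, and where a whole thing is asked for, a point or a joint stands for the part that bears it (a point fixed in the world has none). Each returns a list of dicts, best first, with "conf" (0 to 1); they miss things now and then, are a little off and sometimes report something else, mostly with a low value. They report only what shows in the picture. A call takes as long as a camera call. They do not tell look-alikes from the thing itself.
- spotter.find_in(camera, name): "centre" ([column, row] in pixels, amid what is visible of it).
- spotter.trace(camera, name): "mask" (420x560 bool, what is visible of it) and "centre" ([column, row] in pixels, amid what is visible of it).
The state is a dict: "time_s": time; "joints": joint angles; "joint_velocities": joint speeds; "effort": joint torques, N m; "tcp_pos": TCP position; "ee_rot": TCP orientation; "wrist_force": force on the tool from outside, world axes, zero at the start; "moment": the same for the moment, N m; "gripper_width": opening from 0.0 (shut) to 1.0 (fully open).
Only numpy, scipy, OpenCV 4.12 (cv2) and the standard library are available. Lean on these libraries where they do the work, as an engineer would, in place of code of your own. Each camera call takes 0.05 s, during which the arm holds its last target.

### The job

Load the ultrasonic cleaner: with the scoop, not your fingers, take every ferrite bead out of the yellow bin and tip them all into the wire basket of the cleaner (a bead that has fallen on the bench may be picked up by hand). Then give it a dose of cleaner - push the orange plunger through its soft first stop, right down to the firm second stop, and let it come back up - shut the lid and, with the lid shut, press the green start button. Finish with the scoop lying flat on its blue mat, handle included, and do not disturb the other things on the bench.

Things in the scene. Friction and masses are not known exactly. Their poses are not given: they have to be found in the camera images.
- scoop_grip (a point): Centre of the black handle of a 90 g aluminium scoop: grip here. +x towards the pan's open nose, z up when the pan lies flat. Handle: bar 97 mm long, 18 wide (y), 12 thick, rising 25.8 degrees towards -x. This point is 45 mm above the pan's underside, 81.5 mm behind the pan's centre.
- scoop_pan (a point): Same scoop: middle of the pan floor's upper face, 2 mm above the underside; axes as scoop_grip. Flat pan 80 mm long (open nose at x = +40 mm), 60 mm wide (56 inside); side walls 24 mm high (they end 8 mm short of the nose), rear wall 26 mm; floor 2 mm thick.
- mat: Fixed flat blue mat where the scoop lives, 240 mm (x) by 140 mm (y), 2 mm thick. Origin: centre of its underside, on the bench.
- bin_in (a point): Fixed yellow parts bin: centre of its inner floor, 3 mm above the bench. +x points from the low open front to the back wall. Inside 170 (x) by 104 mm (y), walls 3 mm. Heights above the bench: back and sides 60 mm (sides 36 mm over the front 60 mm), front lip 16 mm. Beads start in the back half. Bin, beads and pan are slippery (friction 0.25).
- basket (a point): White ultrasonic cleaner, fixed, with built-in wire basket: centre of the basket floor, 66 mm above the bench. -x to the cleaner's front, +x to the lid hinge. Opening 94 (x) by 156 mm (y), rim 59 mm above this point, walls 8-10 mm thick. Front ledge with display: 100 mm above the bench, x = -105 to -55 mm. Dosing bottle (64 mm across) at y = -135 mm.
- lid (a joint): Lid angle, rad: 0 shut (level on the rim), 1.57 upright, 1.9 limit. Clear pane in a blue frame, 118 mm hinge to free edge, 180 wide, 6 thick. Hinge line parallel to the basket's y, through x = +58, z = +63 mm in basket axes; shut, the free edge is towards the front. Friction hinge: stays where left, about 2 N at the edge moves it either way.
- dose_top (a point): Centre of the top face of the orange plunger cap, 34 mm across, of the dosing bottle beside the cleaner; 220 mm above the bench when up. It is pushed straight down.
- dose_first (a joint): Travel of the plunger to its soft first stop, m: 0 up, 0.010 at the first stop (1.5 N rising to 4 N). Springs back.
- dose_second (a joint): Further travel of the plunger from the first stop to its firm second stop, m: 0 to 0.005. Starts to move at about 8 N and reaches the second stop at about 11 N. Springs back.
- start_top (a point): Centre of the top of the green start button, 24 mm across, on the cleaner's front ledge; pushed straight down.
- start (a joint): Travel of the start button, m: 0 up, 0.006 fully down, about 5 N. Springs back.
- bead0_mid (a point): Centre of ferrite bead 1 of up to 8: a barrel-shaped dark green bead, 16 mm across and 22 mm long along its x axis with round ends, 14 g, usually lying on its side. None when absent.
- bead1_mid (a point): Centre of ferrite bead 2 of up to 8: a barrel-shaped black bead, 16 mm across and 22 mm long along its x axis with round ends, 14 g, usually lying on its side. None when absent.
- bead2_mid (a point): Centre of ferrite bead 3 of up to 8: a barrel-shaped dark green bead, 16 mm across and 22 mm long along its x axis with round ends, 14 g, usually lying on its side. None when absent.
- bead3_mid (a point): Centre of ferrite bead 4 of up to 8: a barrel-shaped black bead, 16 mm across and 22 mm long along its x axis with round ends, 14 g, usually lying on its side. None when absent.
- bead4_mid (a point): Centre of ferrite bead 5 of up to 8: a barrel-shaped dark green bead, 16 mm across and 22 mm long along its x axis with round ends, 14 g, usually lying on its side. None when absent.
- bead5_mid (a point): Centre of ferrite bead 6 of up to 8: a barrel-shaped black bead, 16 mm across and 22 mm long along its x axis with round ends, 14 g, usually lying on its side. None when absent.
- bead6_mid (a point): Centre of ferrite bead 7 of up to 8: a barrel-shaped dark green bead, 16 mm across and 22 mm long along its x axis with round ends, 14 g, usually lying on its side. None when absent.
- bead7_mid (a point): Centre of ferrite bead 8 of up to 8: a barrel-shaped black bead, 16 mm across and 22 mm long along its x axis with round ends, 14 g, usually lying on its side. None when absent.
- radio_board: Bystander: tan circuit board 150 by 200 mm with silver coil cans and blue capacitors; origin at the centre of its underside.
- antenna_rod: Bystander: green ferrite rod 150 mm long with a copper coil, in two white holders; origin under its middle.
- wire_spool: Bystander: white spool of copper wire, 48 mm across, 34 mm tall; origin at the centre of its underside.
- flux_jar: Bystander: amber jar with black cap, 44 mm across, 50 mm tall; origin at the centre of its underside.
- trim_driver: Bystander: red-handled screwdriver about 160 mm long, lying on the bench; origin under its middle.
Not all that is in view belongs to the job. What is shaped like the part that bears scoop_grip but pink or red is not meant.

How it is judged:
By the outcome, as a careful person would: the job done as asked, in the order asked, and still so for the second after the job is handed in, with the robot touching nothing.
Of bead0, bead1, bead2, bead3, bead4, bead5, bead6, bead7 only 5 to 8 are there at a start; the rules pass over those that are not, and their reading is None.
At some moment in a run one of scoop may be knocked a few centimetres aside while the robot is not near it.
It also fails if it takes over 210 s, if anything falls off the work surface, if the arm or the gripper's body presses on something with over 40 N, if the wrist force passes 120 N, or if a joint passes its speed limit or range.

## Working session

There is one attempt and no reset: what is moved stays moved. The work goes in short steps, Python scripts to look and compute and a tool call to move; the robot and the scene stay as the last step left them, time stands still between calls to the robot, and variables do not carry over. Pictures are saved under pics/ and viewed, and the job is handed in when it is done.

Besides the shell and the picture viewer there is one more tool, called after ">>>" in YAML: its name, and indented under it one key for each argument. move_arm: Moves the arm, as the interface text tells. Its arguments: {"type":"object","properties":{"series":{"type":"array","items":{"type":"array","items":{"type":"array","items":{"type":"number","minimum":-1,"maximum":1}}}}},"required":["series"]}

```bash
ls; mkdir -p pics; cat > h.py <<'E'
import numpy as np,cv2
from station import r,viewer,spotter
def cap(n,fn=None):
    p=viewer.camera_params(n)
    im,d=viewer.capture(n)
    if fn: cv2.imwrite('pics/'+fn,im[:,:,::-1])
    return im,d,p
def cloud(d,p):
    h,w=d.shape
    u,v=np.meshgrid(np.arange(w),np.arange(h))
    pts=np.stack([u,v],-1).reshape(-1,1,2).astype(np.float64)
    n=cv2.undistortPoints(pts,np.array(p['mtx']),np.array(p['dist_coeffs'])).reshape(h,w,2)
    P=np.dstack([n[...,0]*d,n[...,1]*d,d])
    T=np.array(p['pose'])
    return P@T[:3,:3].T+T[:3,3]
def proj(X,p):
    T=np.linalg.inv(np.array(p['pose']))
    X=np.atleast_2d(X)
    return cv2.projectPoints(X@T[:3,:3].T+T[:3,3],np.zeros(3),np.zeros(3),np.array(p['mtx']),np.array(p['dist_coeffs']))[0].reshape(-1,2)
def st():
    s=r.sense(); print('t',s['time_s'],'tcp',np.round(s['tcp_pos'],4),'\n',np.round(s['ee_rot'],3),'\nF',np.round(s['wrist_force'],2),'g',round(s['gripper_width'],3),'j',np.round(s['joints'],1))
    return s
E
python3 - <<'E'
from h import *
st()
for n in ['scene','top','wrist']:
    im,d,p=cap(n,n+'0.png'); print(n,np.round(p['pose'],3).tolist(),np.round(p['mtx'],1).tolist())
    np.savez('/tmp/'+n,im=im,d=d)
    for k in ['scoop_grip','scoop_pan','mat','bin_in','basket','lid','dose_top','start_top','bead0_mid','bead1_mid','radio_board','flux_jar']:
        print(k,[(np.round(x['centre']).astype(int).tolist(),round(x['conf'],2)) for x in spotter.find_in(n,k)][:8])
E
```

```text
pics
t 0.0 tcp [ 0.1526 -0.6056  0.2912] 
 [[-0.001 -0.244  0.97 ]
 [ 0.002  0.97   0.244]
 [-1.     0.002 -0.   ]] 
F [-0.35 -0.12 -0.07] g 1.001 j [-61.   22.1   0.4  -0.  -68.4 -14.8]
scene [[-0.876, 0.352, -0.329, 0.918], [0.482, 0.657, -0.579, 0.631], [0.013, -0.666, -0.746, 0.96], [0.0, 0.0, 0.0, 1.0]] [[438.2, 0.0, 281.3], [0.0, 438.2, 213.3], [0.0, 0.0, 1.0]]
scoop_grip [([284, 130], 0.74), ([298, 267], 0.61), ([332, 177], 0.61)]
scoop_pan [([278, 132], 0.8), ([301, 265], 0.68), ([329, 175], 0.68), ([308, 264], 0.66)]
mat [([310, 265], 0.55)]
bin_in [([365, 335], 0.86)]
basket [([245, 170], 0.62)]
lid [([222, 148], 0.63), ([311, 265], 0.57)]
dose_top [([245, 168], 0.68), ([221, 109], 0.48)]
start_top [([366, 360], 0.21)]
bead0_mid [([311, 264], 0.24)]
bead1_mid [([262, 144], 0.37)]
radio_board [([202, 298], 0.95)]
flux_jar [([439, 308], 0.66)]
top [[0.017, -0.98, 0.198, 0.332], [-1.0, -0.015, 0.012, -0.018], [-0.009, -0.198, -0.98, 1.28], [0.0, 0.0, 0.0, 1.0]] [[416.0, 0.0, 274.9], [0.0, 416.0, 207.1], [0.0, 0.0, 1.0]]
scoop_grip [([333, 309], 0.84), ([425, 300], 0.83)]
scoop_pan [([425, 299], 0.9), ([248, 216], 0.65)]
mat []
bin_in [([168, 230], 0.92), ([314, 172], 0.45)]
basket [([366, 219], 0.71)]
lid [([369, 188], 0.68), ([378, 244], 0.46), ([366, 217], 0.32)]
dose_top [([422, 213], 0.48)]
start_top [([172, 229], 0.75), ([315, 169], 0.42)]
bead0_mid []
bead1_mid []
radio_board [([265, 142], 0.9)]
flux_jar [([153, 293], 0.64)]
wrist [[-0.244, 0.93, 0.276, 0.076], [0.97, 0.234, 0.069, -0.625], [-0.0, 0.284, -0.959, 0.384], [0.0, 0.0, 0.0, 1.0]] [[330.6, 0.0, 279.3], [0.0, 330.6, 212.2], [0.0, 0.0, 1.0]]
scoop_grip [([359, 334], 0.76)]
scoop_pan [([361, 333], 0.95)]
mat []
bin_in []
basket []
lid []
dose_top []
start_top []
bead0_mid []
bead1_mid []
radio_board []
flux_jar []
```

View pics/scene0.png

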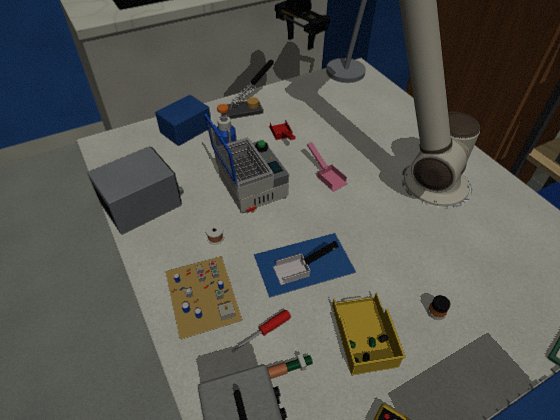

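View pics/top0.png

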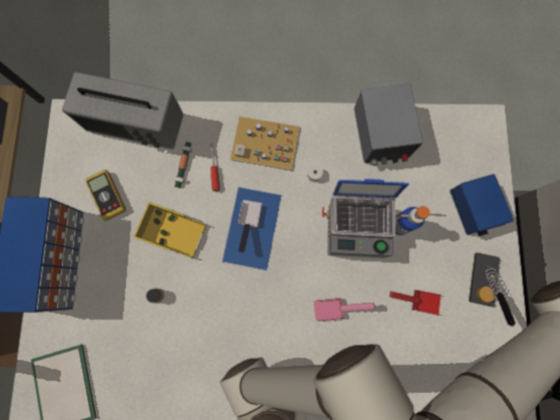

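View pics/wrist0.png

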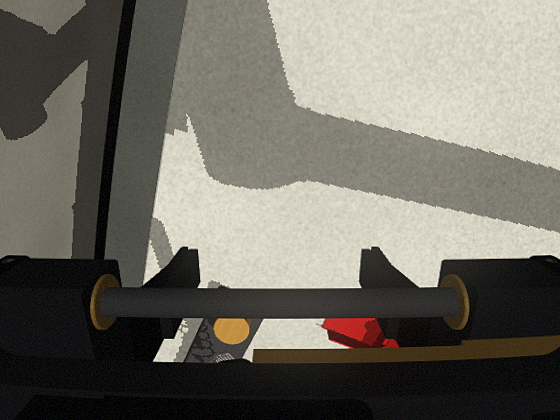

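The scoop I want is the grey one with the black handle on the blue mat (top 248,225; scene 300,267). Its look-alikes are the pink one (top 333,309) and the red one (top 425,300). The beads are at the left (+y) end of the bin at top (158,230). Next I'll measure.

```bash
python3 - <<'E'
from h import *
im,d,p=cap('top'); C=cloud(d,p)
np.savez('/tmp/top',im=im,d=d,C=C)
hsv=cv2.cvtColor(im,cv2.COLOR_RGB2HSV)
def crop(x0,y0,x1,y1,s,fn):
    cv2.imwrite('pics/'+fn,cv2.resize(im[y0:y1,x0:x1,::-1],None,fx=s,fy=s,interpolation=cv2.INTER_CUBIC))
crop(120,180,290,275,4,'c1.png'); crop(315,170,450,270,5,'c2.png')
for (u,v) in [(140,208),(205,208),(145,250),(197,253),(250,195),(245,240),(380,245),(423,213),(365,215),(337,180),(405,185),(330,230),(395,230),(330,250),(395,252)]:
    print((u,v),np.round(C[v,u],3))
def rect(m,name):
    P=C[m]; P=P[np.isfinite(P).all(1)]
    c,sz,a=cv2.minAreaRect(P[:,:2].astype(np.float32)); print(name,m.sum(),np.round(c,3),np.round(sz,3),round(a,1),'z',np.percentile(P[:,2],[2,50,98]).round(3))
H,S,V=cv2.split(hsv)
R=np.zeros(H.shape,bool);R[180:275,215:290]=1
rect((H>100)&(H<125)&(S>120)&R&(abs(C[...,2])<.03),'mat')
R[:]=0;R[195:260,125:215]=1
rect((H>18)&(H<35)&(S>120)&R,'bin')
R[:]=0;R[200:225,410:435]=1
rect((H<18)&(S>150)&R,'dose')
R[:]=0;R[235:255,370:392]=1
rect((H>45)&(H<85)&(S>100)&R,'start')
E
```

```text
(140, 208) [0.581 0.422 0.001]
(205, 208) [ 0.585  0.217 -0.   ]
(145, 250) [ 0.45   0.396 -0.001]
(197, 253) [ 0.444  0.236 -0.007]
(250, 195) [ 0.629  0.077 -0.002]
(245, 240) [0.479 0.084 0.057]
(380, 245) [ 0.463 -0.299  0.117]
(423, 213) [ 0.537 -0.389  0.217]
(365, 215) [ 0.559 -0.272  0.06 ]
(337, 180) [ 0.681 -0.198  0.002]
(405, 185) [ 0.604 -0.337  0.246]
(330, 230) [ 0.506 -0.162  0.097]
(395, 230) [ 0.518 -0.364  0.041]
(330, 250) [ 0.449 -0.162  0.097]
(395, 252) [ 0.456 -0.372  0.001]
mat 2022 [0.525 0.068] [0.132 0.232] 80.3 z [-0.004  0.001  0.006]
bin 2138 [0.461 0.18 ] [0.46  0.112] 70.6 z [-0.003  0.003  0.061]
dose 106 [ 0.445 -0.206] [0.027 0.439] 27.4 z [0.215 0.22  0.224]
start 63 [ 0.461 -0.302] [0.023 0.026] 26.0 z [0.11  0.121 0.126]
```

```bash
python3 - <<'E'
import numpy as np
C=np.load('/tmp/top.npz')['C']
for v in range(205,260,4):
    print(v,[ '%d:%.0f,%.0f,%.0f'%(u,*(C[v,u]*1000)) for u in range(136,210,6)])
E
```

```text
205 ['136:591,436,-3', '142:591,417,-1', '148:579,378,61', '154:579,360,62', '160:592,359,2', '166:593,342,-3', '172:593,323,-4', '178:593,304,-3', '184:594,285,-5', '190:593,265,2', '196:594,246,-0', '202:593,226,6', '208:594,208,-0']
209 ['136:579,436,-3', '142:579,416,-1', '148:570,382,46', '154:578,376,5', '160:574,351,26', '166:569,324,56', '172:580,321,-0', '178:581,303,-4', '184:580,283,-1', '190:581,264,-0', '196:580,245,4', '202:581,226,1', '208:581,208,0']
213 ['136:565,433,2', '142:567,417,-7', '148:559,383,40', '154:566,376,2', '160:564,354,13', '166:567,339,1', '172:560,310,40', '178:556,286,62', '184:568,283,-1', '190:568,263,1', '196:568,245,-1', '202:569,227,-4', '208:568,207,1']
217 ['136:553,433,-3', '142:543,394,58', '148:550,389,19', '154:553,375,3', '160:553,355,5', '166:554,338,1', '172:551,315,16', '178:555,301,-1', '184:547,271,46', '190:555,263,-1', '196:555,244,3', '202:556,225,-0', '208:556,206,0']
221 ['136:540,431,1', '142:531,392,59', '148:539,390,11', '154:538,369,18', '160:541,356,-0', '166:541,337,2', '172:542,319,-4', '178:542,300,0', '184:541,280,5'
[... 1458 characters left out ...]
['136:453,425,-4', '142:453,405,1', '148:453,386,3', '154:453,369,-1', '160:454,350,-2', '166:448,315,58', '172:454,313,0', '178:455,294,-1', '184:455,276,-2', '190:455,256,4', '196:454,236,14', '202:455,220,2', '208:456,202,-1']
253 ['136:441,425,-5', '142:440,404,1', '148:440,385,3', '154:441,368,-2', '160:442,350,-4', '166:442,331,-1', '172:442,312,-1', '178:439,285,34', '184:442,274,5', '190:443,256,3', '196:443,238,-1', '202:443,220,-0', '208:444,201,-2']
257 ['136:428,423,-2', '142:428,404,-1', '148:428,384,2', '154:429,367,-2', '160:429,348,-1', '166:430,330,-3', '172:430,311,1', '178:430,293,-2', '184:430,274,-0', '190:428,248,37', '196:431,238,-3', '202:431,219,0', '208:432,201,-2']
```

View pics/c1.png

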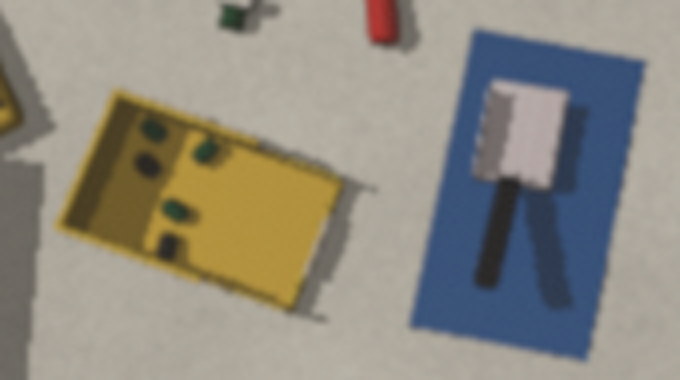

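View pics/c2.png

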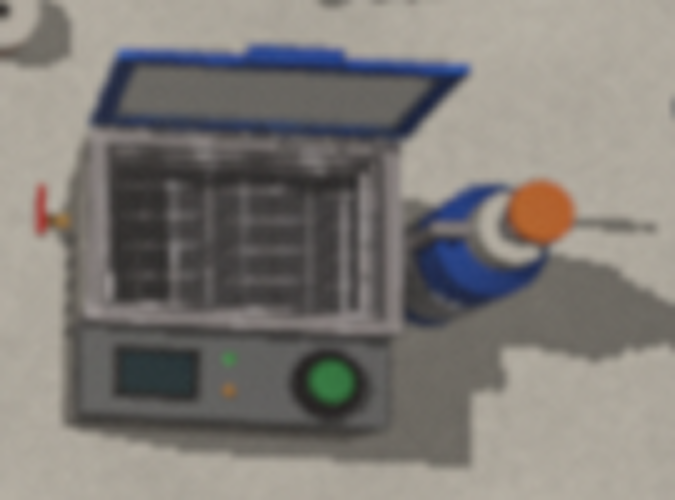

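The crops show five beads in the bin at c1 (153,130), (147,165), (205,152), (175,210) and (168,245). The scoop's nose points away from the robot. In c2 the cleaner is open with its lid upright, the orange cap is at (541,212) and the green button at (331,382). I'll move the wrist camera towards the scoop.

>>> move_arm:
  series:
    - [[0, 0, 0, 0, 0, 1, 1], [0, 0, 0, 0, 0, 1, 1], [0, 0, -0.8, 0.4, 0.9, 0, 1], [0, 0, -0.8, 0.4, 0.9, 0, 1], [0, 0, -0.8, 0.4, 0.9, 0, 1], [0, 0, -0.4, 0.4, 0.9, 0, 1], [0, 0, 0, 0.4, 0.9, 0, 1], [0, 0, 0, 0.4, 0.9, 0, 1], [0, 0, 0, 0.4, 0.9, 0, 1], [0, 0, 0, 0.4, 0.9, 0, 1], [0, 0, 0, 0.4, 0.9, 0, 1], [0, 0, 0, 0.4, 0.9, 0, 1], [0, 0, 0, 0.3, 0.9, 0, 1], [0, 0, 0, 0.3, 0.9, 0, 1]]

```text
time_s: 3.75
tcp_pos: [0.4307, 0.0599, 0.4175]
ee_rot: [[0.016, 0.163, 0.986], [0.001, 0.987, -0.163], [-1.0, 0.004, 0.015]]
wrist_force: [0.9, 0.2, 0.3]
gripper_width: 1.0
```

```bash
python3 - <<'E'
from h import *
st()
im,d,p=cap('wrist','w1.png')
for k in ['scoop_grip','scoop_pan','mat']:
    print(k,[(np.round(x['centre']).astype(int).tolist(),round(x['conf'],2)) for x in spotter.find_in('wrist',k)][:8])
E
```

```text
t 3.75 tcp [0.4307 0.0599 0.4175] 
 [[ 0.016  0.163  0.986]
 [ 0.001  0.987 -0.163]
 [-1.     0.004  0.015]] 
F [0.86 0.19 0.26] g 1.0 j [  29.7   -1.6  -11.4    0.4  -79.3 -129.2]
scoop_grip [([302, 236], 0.84), ([96, 98], 0.7)]
scoop_pan [([97, 99], 0.91), ([305, 238], 0.84)]
mat [([286, 205], 0.66), ([461, 184], 0.19)]
```

View pics/w1.png

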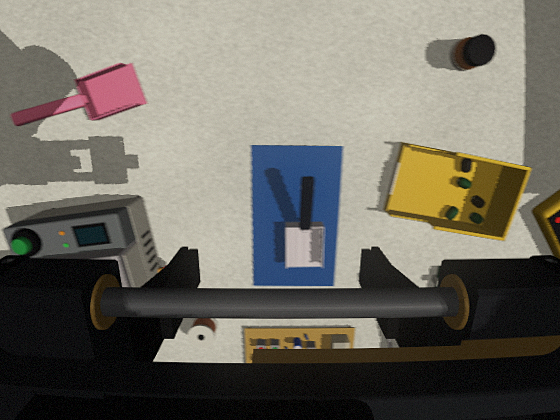

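The wrist picture shows the black-handled scoop lying on the mat: handle at (306,203), pan at (304,246), nose towards +x. The pink look-alike is at (110,90). The bin is at (460,190) with 5 beads. Now I'll fit the poses.

```bash
cat >> h.py <<'E'
def big(im,x0,y0,x1,y1,s,fn):
    cv2.imwrite('pics/'+fn,cv2.resize(im[y0:y1,x0:x1,::-1],None,fx=s,fy=s,interpolation=cv2.INTER_CUBIC))
def onplane(uv,z,p):
    n=cv2.undistortPoints(np.array(uv,float).reshape(-1,1,2),np.array(p['mtx']),np.array(p['dist_coeffs'])).reshape(-1,2)
    T=np.array(p['pose']); D=np.c_[n,np.ones(len(n))]@T[:3,:3].T
    return T[:3,3]+D*((z-T[2,3])/D[:,2])[:,None]
E
python3 - <<'E'
from h import *
im,d,p=cap('wrist'); C=cloud(d,p); X,Y,Z=C[...,0],C[...,1],C[...,2]
hsv=cv2.cvtColor(im,cv2.COLOR_RGB2HSV);H,S,V=cv2.split(hsv)
u=np.arange(560)[None]; v=np.arange(420)[:,None]
R=(u>285)&(u<330)&(v>165)&(v<240)
m=R&(V<70)&(Z>0.02)
P=C[m]; print('handle n',m.sum(),P.mean(0).round(4),P.min(0).round(3),P.max(0).round(3))
q=P-P.mean(0); w=np.linalg.svd(q,full_matrices=False)[2][0]; w*=np.sign(w[0]); print('axis',w.round(3),'az',np.degrees(np.arctan2(w[1],w[0])).round(1),'el',np.degrees(np.arcsin(w[2])).round(1)); t=q@w; print(np.percentile(t,[0,2,50,98,100]).round(4))
# pan
R=(u>275)&(u<335)&(v>215)&(v<275); m=R&(S<60)&(V>70)
P=C[m]; print('pan',m.sum(),cv2.minAreaRect(P[:,:2].astype(np.float32)), np.percentile(P[:,2],[2,50,98]))
m=(u>245)&(u<350)&(v>140)&(v<292)&(H>100)&(H<125)&(S>120)
P=C[m]; print('mat',cv2.minAreaRect(P[:,:2].astype(np.float32)), np.percentile(P[:,2],[2,50,98]))
c=cv2.minAreaRect(np.argwhere(m)[:,::-1].astype(np.float32)); print('matpx',cv2.boxPoints(c).round(1).tolist(), onplane(cv2.boxPoints(c),0.002,p).round(4).tolist())
big(im,380,130,540,250,5,'w1bin.png'); big(im,270,160,340,290,5,'w1scoop.png')
E
```

```text
handle n 670 [0.4844 0.0893 0.0544] [0.443 0.055 0.02 ] [0.534 0.111 0.074]
axis [ 0.892 -0.127 -0.433] az -8.1 el -25.7
[-0.0423 -0.0416 -0.0027  0.0553  0.0563]
pan 1608 ((0.4953226149082184, 0.06705845892429352), (0.2844735085964203, 0.07926356047391891), 7.195215702056885) [0.00216814 0.00427893 0.02958332]
mat ((0.4996567964553833, 0.07383643090724945), (0.13858583569526672, 0.2913489043712616), 79.96086883544922) [3.93189998e-06 1.87444815e-03 3.85691178e-03]
matpx [[251.0, 146.0], [341.0, 146.0], [341.0, 286.0], [251.0, 286.0]] [[0.3964, 0.0224, 0.002], [0.4184, 0.157, 0.002], [0.6567, 0.1315, 0.002], [0.6308, -0.0224, 0.002]]
```

View pics/w1bin.png

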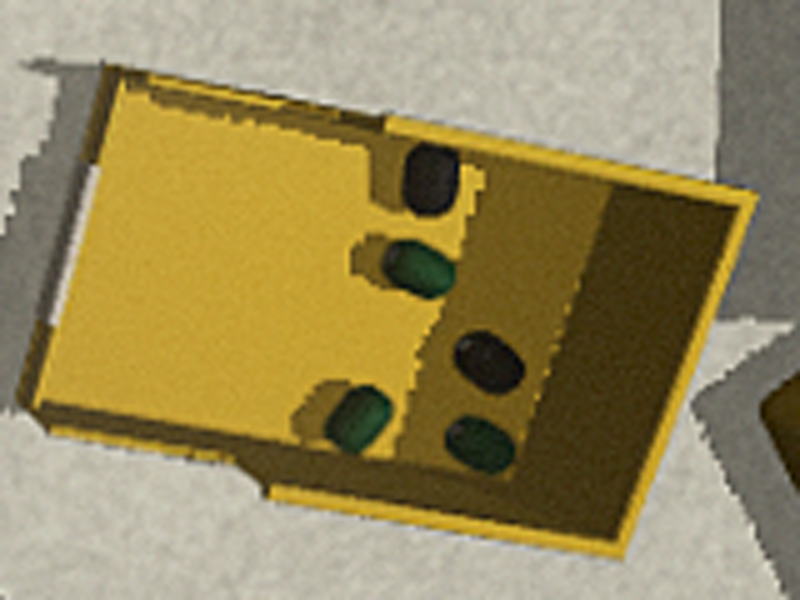

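View pics/w1scoop.png

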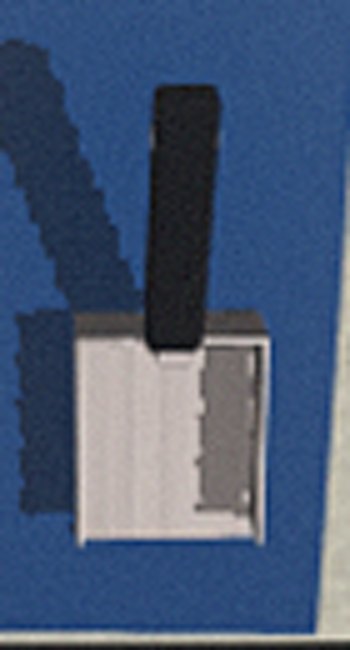

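```bash
python3 - <<'E'
from h import *
p=viewer.camera_params('wrist')
f=lambda a,x0,y0:[(x/5-.4+x0,y/5-.4+y0) for x,y in a]
A=onplane(f([(755,193),(622,557)],380,130),0.06,p); print('bin back outer',A.round(4).tolist())
B=onplane(f([(105,65),(46,432)],380,130),0.036,p); print('bin front 36mm',B.round(4).tolist())
E=onplane(f([(270,497),(388,117)],380,130),0.06,p); print('step',E.round(4).tolist())
w=A[1]-A[0]; print(np.linalg.norm(w), 'az of bin x', np.degrees(np.arctan2(w[1],w[0]))+ (90 if 0 else 0))
b=onplane(f([(430,180),(418,268),(488,362),(358,420),(480,445)],380,130),0.011,p); print('beads',b.round(3).tolist())
N=onplane(f([(80,540),(265,540)],270,160),0.004,p);print('nose',N.round(4).tolist(),np.linalg.norm(N[1]-N[0]))
Rr=onplane(f([(76,338),(267,338)],270,160),0.028,p);print('rear',Rr.round(4).tolist(),np.linalg.norm(Rr[1]-Rr[0]))
E
```

```text
bin back outer [[0.4832, 0.4157, 0.06], [0.5907, 0.3792, 0.06]]
bin front 36mm [[0.4225, 0.2356, 0.036], [0.5297, 0.2109, 0.036]]
step [[0.5519, 0.2689, 0.06], [0.4451, 0.3056, 0.06]]
0.11349295004548407 az of bin x -18.79095095158174
beads [[0.477, 0.344, 0.011], [0.505, 0.34, 0.011], [0.54, 0.364, 0.011], [0.552, 0.32, 0.011], [0.568, 0.361, 0.011]]
nose [[0.6047, 0.0412, 0.004], [0.6152, 0.1029, 0.004]] 0.06261151477277792
rear [[0.5242, 0.0523, 0.028], [0.534, 0.1105, 0.028]] 0.05905740284954451
```

The measurements agree. Handle elevation is 25.7° (25.8° expected). The grip point is about (0.488, 0.0885, 0.047) and the scoop's azimuth about -9°. The bin axis is at azimuth 71° with its centre at (0.508, 0.314). I'll pre-tilt the gripper 25° and approach.

>>> move_arm:
  series:
    - [[-0.12, -0.77, 0, -0.02, 0.16, -0.98, 0.6], [-0.12, -0.77, 0, -0.02, 0.16, -0.98, 0.6], [-0.12, -0.77, 0, -0.02, 0.16, -0.98, 0.6], [-0.12, -0.77, 0, -0.02, 0.16, -0.9, 0.6], [0, 0, 0, 0, 0, 0, 0.6]]

```text
time_s: 4.62
tcp_pos: [0.4374, 0.075, 0.229]
ee_rot: [[0.395, 0.172, 0.902], [-0.068, 0.985, -0.158], [-0.916, 0.002, 0.401]]
wrist_force: [0.7, -0.7, 0.2]
gripper_width: 0.618
```

```bash
cat >> h.py <<'E'
def grasp(off=0.051):
    s=r.sense(); R=np.array(s['ee_rot']); g=np.array(s['tcp_pos'])+off*R[:,0]
    print('grasp',g.round(4),'tool x az/tilt',np.degrees(np.arctan2(R[1,0],R[0,0])).round(1),np.degrees(np.arccos(-R[2,0])).round(1),'y az',np.degrees(np.arctan2(R[1,1],R[0,1])).round(1),'y el',np.degrees(np.arcsin(R[2,1])).round(1)); return g,R
E
python3 - <<'E'
from h import *
st();g,R=grasp()
im,d,p=cap('wrist','w2.png')
E
```

```text
t 4.625 tcp [0.4374 0.075  0.229 ] 
 [[ 0.395  0.172  0.902]
 [-0.068  0.985 -0.158]
 [-0.916  0.002  0.401]] 
F [ 0.73 -0.67  0.21] g 0.618 j [  34.     0.2  -54.2   43.   -24.  -171.9]
grasp [0.4575 0.0716 0.1823] tool x az/tilt -9.7 23.7 y az 80.1 y el 0.1
```

View pics/w2.png

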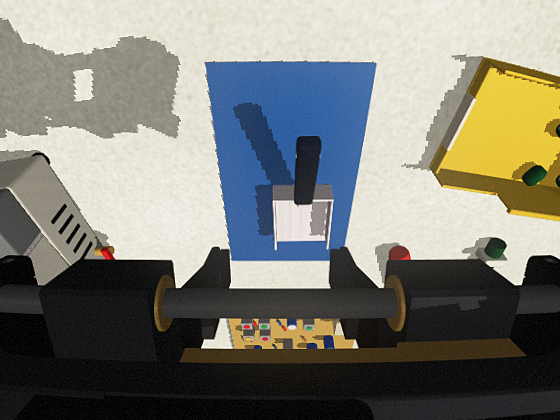

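The backward tilt brings joints 3, 5 and 6 near their limits, so I'll grip with the tool vertical instead.

>>> move_arm:
  series:
    - [[0.12, 0.75, 0, 0.2, 0.05, 0, 0.6], [0.12, 0.75, 0, 0.2, 0.05, 0, 0.6], [0.12, 0.75, 0, 0.2, 0.05, 0, 0.6], [0.11, 0.68, 0, 0.2, 0.05, 0, 0.6], [0, 0, 0, 0, 0, 0, 0.6]]

```text
time_s: 5.3
tcp_pos: [0.4901, 0.0907, 0.2411]
ee_rot: [[0.018, 0.18, 0.984], [0.02, 0.983, -0.18], [-1.0, 0.023, 0.014]]
wrist_force: [-0.1, 0.3, 0.3]
gripper_width: 0.598
```

```bash
python3 - <<'E'
from h import *
st();g,R=grasp()
E
```

```text
t 5.3 tcp [0.4901 0.0907 0.2411] 
 [[ 0.018  0.18   0.984]
 [ 0.02   0.983 -0.18 ]
 [-1.     0.023  0.014]] 
F [-0.09  0.25  0.29] g 0.598 j [  28.9   11.9  -21.8   -0.6  -54.8 -129. ]
grasp [0.491  0.0917 0.1901] tool x az/tilt 48.0 1.5 y az 79.6 y el 1.3
```

>>> move_arm:
  series:
    - [[-0.14, 0.13, 0.15, -0.03, -0.03, -0.8, 0.6], [0, 0, 0, 0, 0, -0.8, 0.6], [0, 0, 0, 0, 0, -0.5, 0.6], [0, 0, 0, 0, 0, -0.1, 0.6], [0, 0, 0, 0, 0, 0, 0.6]]

```text
time_s: 5.92
tcp_pos: [0.4891, 0.0918, 0.1135]
ee_rot: [[0.014, 0.161, 0.987], [0.016, 0.987, -0.161], [-1.0, 0.018, 0.011]]
wrist_force: [0.8, -0.2, 0.7]
gripper_width: 0.595
```

```bash
python3 - <<'E'
from h import *
st();g,R=grasp()
im,d,p=cap('wrist','w3.png')
im,d,p=cap('scene')
big(im,220,210,380,310,5,'s3.png')
E
```

```text
t 5.925 tcp [0.4891 0.0918 0.1135] 
 [[ 0.014  0.161  0.987]
 [ 0.016  0.987 -0.161]
 [-1.     0.018  0.011]] 
F [ 0.76 -0.25  0.68] g 0.595 j [  29.2   21.9  -30.4   -0.7  -36.6 -127.9]
grasp [0.4898 0.0926 0.0625] tool x az/tilt 48.3 1.2 y az 80.8 y el 1.0
```

View pics/w3.png

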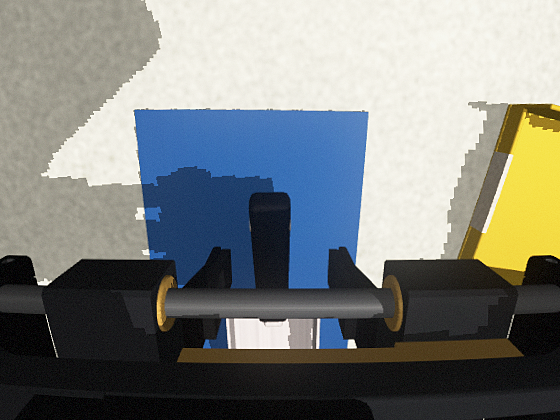

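View pics/s3.png

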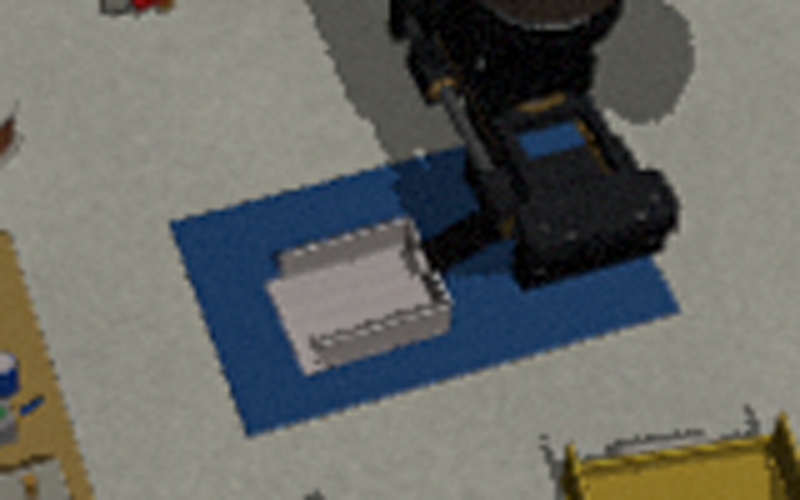

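The handle is between the fingers, about 4 mm to the -y side. I'll go down the last bit and close.

>>> move_arm:
  series:
    - [[-0.2, 0.2, 0, -0.03, -0.1, -0.28, 0.6], [0, 0, 0, 0, 0, -0.08, 0.6], [0, 0, 0, 0, 0, 0, 0.6], [0, 0, 0, 0, 0, 0, 0], [0, 0, 0, 0, 0, 0, 0], [0, 0, 0, 0, 0, 0, 0], [0, 0, 0, 0, 0, 0, 0], [0, 0, 0, 0, 0, 0, 0], [0, 0, 0, 0, 0, 0, 0]]

```text
time_s: 7.15
tcp_pos: [0.4887, 0.0861, 0.0934]
ee_rot: [[-0.01, 0.16, 0.987], [-0.011, 0.987, -0.161], [-1.0, -0.013, -0.008]]
wrist_force: [-0.0, 0.6, -0.9]
gripper_width: 0.204
```

```bash
python3 - <<'E'
from h import *
st();g,R=grasp()
im,d,p=cap('scene')
big(im,220,210,380,310,5,'s4.png')
E
```

```text
t 7.15 tcp [0.4887 0.0861 0.0934] 
 [[-0.01   0.16   0.987]
 [-0.011  0.987 -0.161]
 [-1.    -0.013 -0.008]] 
F [-0.02  0.6  -0.93] g 0.204 j [  28.9   24.2  -31.1    0.5  -35.5 -128.6]
grasp [0.4882 0.0856 0.0424] tool x az/tilt -131.6 0.9 y az 80.8 y el -0.7
```

View pics/s4.png

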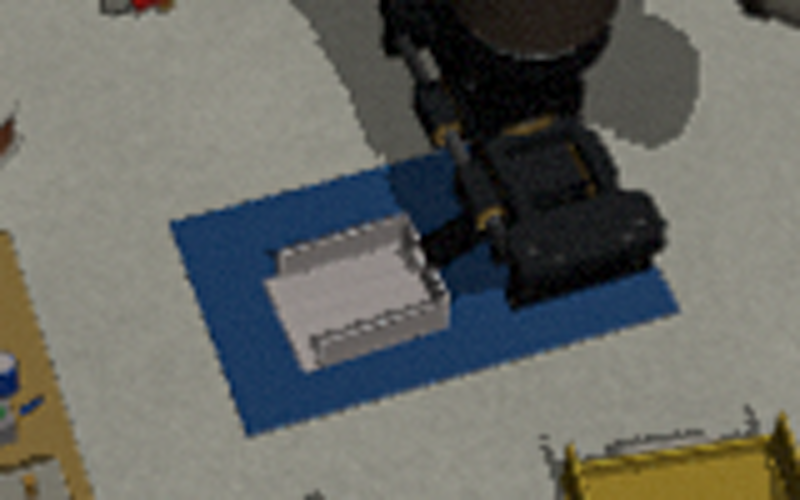

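Gripped: the opening is 17.7 mm for an 18 mm bar. I'll lift and turn towards the bin.

>>> move_arm:
  series:
    - [[0, 0, 0, 0, 0, 0.6, 0], [0, 0, 0, 0, 0, 0.9, 0], [0, 0, 0, 0, 0, 0.9, 0], [0, 0, 1, -0.02, 0.13, 0, 0], [0, 0, 1, -0.02, 0.13, 0, 0], [0, 0, 1, -0.02, 0.13, 0, 0], [0, 0, 1, -0.02, 0.13, 0, 0], [0, 0, 1, -0.02, 0.13, 0, 0], [0, 0, 1, -0.02, 0.13, 0, 0], [0, 0, 1, -0.02, 0.13, 0, 0], [0, 0, 1, -0.02, 0.13, 0, 0], [0, 0, 1, -0.02, 0.13, 0, 0], [0, 0, 1, -0.02, 0.13, 0, 0], [0, 0, 0, 0, 0, 0, 0]]

```text
time_s: 8.95
tcp_pos: [0.4708, 0.1638, 0.2386]
ee_rot: [[0.006, -0.957, 0.289], [-0.02, 0.289, 0.957], [-1.0, -0.011, -0.018]]
wrist_force: [-0.1, -0.2, -0.2]
gripper_width: 0.199
```

```bash
cat >> h.py <<'E'
BO=np.array([.5083,.3143]); BX=np.array([.326,.946])/np.hypot(.326,.946); BY=np.array([-BX[1],BX[0]])
def scoop():
    """pan-centre est in bin coords from tcp; scoop axes from tool z"""
    s=r.sense(); R=np.array(s['ee_rot']); t=np.array(s['tcp_pos'])
    off=np.array([.0914,0,.0805]) # tool frame: along x down to underside, along z to pan centre
    # flat-calib: tool x in world(-.01,-.011,-1): use R0^-1
    pc=t+R@PANOFF; q=pc[:2]-BO
    nose=t+R@NOSEOFF; n=nose[:2]-BO
    fx=R@FX; fy=R@FY
    print('t',round(s['time_s'],2),'tcp',t.round(4),'pan bin xy',(q@BX).round(4),(q@BY).round(4),'z',pc[2].round(4),'nose xb',(n@BX).round(4),'z',nose[2].round(4),'az',np.degrees(np.arctan2(fx[1],fx[0])).round(1),'pitch',np.degrees(np.arcsin(fx[2])).round(1),'roll',np.degrees(np.arcsin(fy[2])).round(1),'F',np.round(s['wrist_force'],1),'g',round(s['gripper_width'],3))
R0=np.array([[-.01,.16,.987],[-.011,.987,-.161],[-1,-.013,-.008]])
az=np.radians(-9.0)
e=np.array([np.cos(az),np.sin(az),0])
FX=R0.T@e; FY=R0.T@np.array([-e[1],e[0],0]); 
PANOFF=R0.T@(e*.0815+np.array([0,0,-.0914])); NOSEOFF=R0.T@(e*.1215+np.array([0,0,-.0914]))
E
python3 - <<'E'
from h import *
st();scoop()
im,d,p=cap('scene','s5.png')
im,d,p=cap('top','t5.png')
im,d,p=cap('wrist','w5.png')
E
```

```text
t 8.95 tcp [0.4708 0.1638 0.2386] 
 [[ 0.006 -0.957  0.289]
 [-0.02   0.289  0.957]
 [-1.    -0.011 -0.018]] 
F [-0.05 -0.25 -0.2 ] g 0.199 j [ 38.4  12.6 -22.    1.3 -55.9 -56. ]
t 8.95 tcp [0.4708 0.1638 0.2386] pan bin xy -0.074 -0.01 z 0.1464 nose xb -0.0341 z 0.1461 az 73.4 pitch -0.6 roll 0.1 F [-0.1 -0.2 -0.2] g 0.199
```

View pics/s5.png

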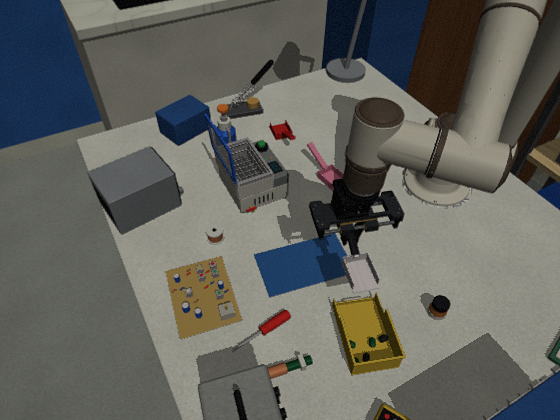

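View pics/w5.png

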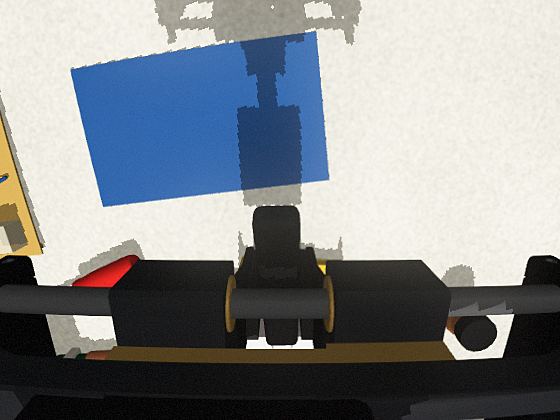

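The scoop hangs level in the gripper (pan at scene 362,272). I'll check the in-hand pan model and the bin model by drawing both on the pictures.

```bash
cat >> h.py <<'E'
def overlay(cam,fn,box,s,extra=None):
    s0=r.sense(); R=np.array(s0['ee_rot']); t=np.array(s0['tcp_pos'])
    im,d,p=cap(cam); FZ=np.cross(FX,FY)
    pc=t+R@PANOFF
    cor=[pc+R@(FX*a+FY*b+FZ*h) for h in (.002,.025) for a,b in [(.04,.03),(.04,-.03),(-.04,-.03),(-.04,.03)]]
    x0,y0,x1,y1=box
    I=cv2.resize(im[y0:y1,x0:x1,::-1],None,fx=s,fy=s,interpolation=cv2.INTER_CUBIC)
    def dr(P,c):
        q=((proj(P,p)-[x0,y0]+.5)*s).astype(int); cv2.polylines(I,[q.reshape(-1,1,2)],True,c,1)
    dr(np.array(cor[:4]),(0,255,0)); dr(np.array(cor[4:]),(0,255,255))
    def b3(x,y,z): return np.r_[BO+x*BX+y*BY,z]
    dr(np.array([b3(x,y,.06) for x,y in [(.085,.052),(.085,-.052),(-.025,-.052),(-.025,.052)]]),(0,0,255))
    dr(np.array([b3(x,y,.003) for x,y in [(.085,.052),(.085,-.052),(-.085,-.052),(-.085,.052)]]),(255,0,255))
    cv2.imwrite('pics/'+fn,I); return im,d,p
E
python3 - <<'E'
from h import *
overlay('top','t6.png',(120,180,260,270),5)
overlay('scene','s6.png',(310,240,420,380),5)
E
python3 -c "
import cv2;a=cv2.imread('pics/s6.png');print(a.shape)
cv2.imwrite('pics/s6b.png',cv2.resize(a,None,fx=.85,fy=.85))"
```

```text
(700, 550, 3)
```

View pics/t6.png

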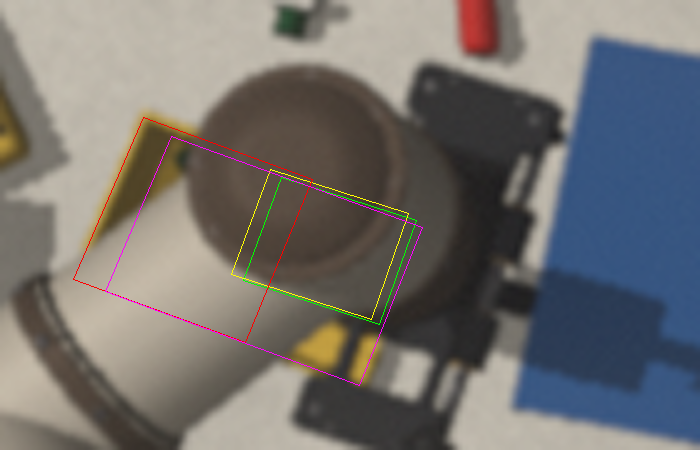

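View pics/s6b.png

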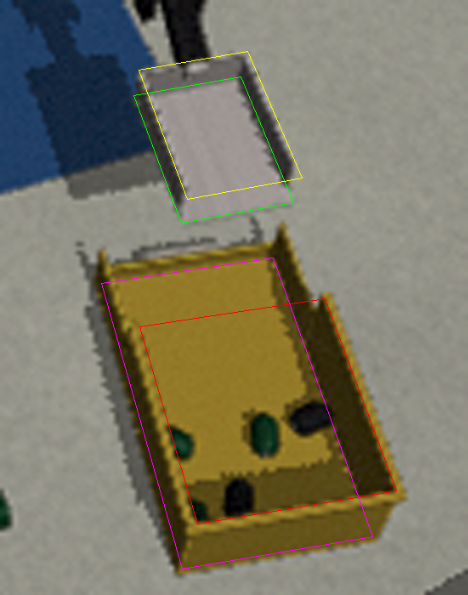

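The pan and bin models match the picture within about 2 mm. Now I'll enter the bin along the -y lane, nose slightly down.

>>> move_arm:
  series:
    - [[0, 0, -0.3, 0.17, 0.28, 0, 0], [-0.9, 0.31, 0, 0.17, 0.28, 0, 0], [0, 0, 0, 0, 0, -0.6, 0], [0, 0, 0, 0, 0, -0.6, 0], [0, 0, 0, 0, 0, -0.3, 0], [0, 0, 0, 0, 0, 0, 0]]

```text
time_s: 9.95
tcp_pos: [0.4939, 0.1974, 0.1484]
ee_rot: [[-0.034, -0.942, 0.334], [-0.146, 0.336, 0.931], [-0.989, -0.017, -0.149]]
wrist_force: [0.1, -0.0, -0.2]
gripper_width: 0.198
```

```bash
python3 - <<'E'
from h import *
scoop()
overlay('scene','s7.png',(310,240,420,380),4)
E
```

```text
t 9.95 tcp [0.4939 0.1974 0.1484] pan bin xy -0.0474 -0.0255 z 0.0464 nose xb -0.0078 z 0.0407 az 70.4 pitch -8.1 roll -0.2 F [ 0.1 -0.  -0.2] g 0.198
```

View pics/s7.png

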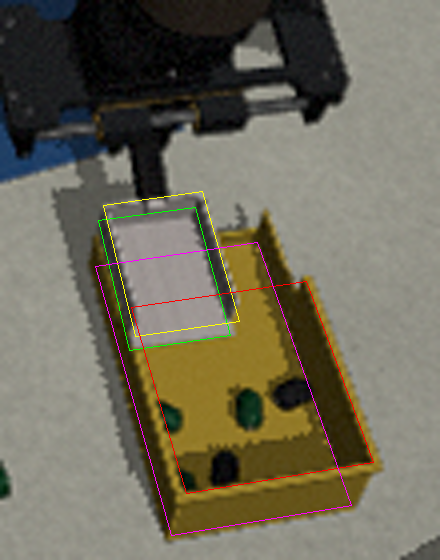

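>>> move_arm:
  series:
    - [[0, 0, 0, -0.13, 0.03, -0.1, 0], [0, 0, 0, 0, 0, -0.3, 0], [0, 0, 0, 0, 0, -0.15, 0], [0, 0, 0, 0, 0, -0.05, 0], [0, 0, 0, 0, 0, 0, 0]]

```text
time_s: 10.62
tcp_pos: [0.4863, 0.2003, 0.1151]
ee_rot: [[-0.028, -0.941, 0.336], [-0.142, 0.337, 0.931], [-0.99, -0.021, -0.143]]
wrist_force: [0.7, -0.9, -0.3]
gripper_width: 0.202
```

```bash
python3 - <<'E'
from h import *
scoop()
overlay('scene','s8.png',(310,240,420,380),4)
E
```

```text
t 10.62 tcp [0.4863 0.2003 0.1151] pan bin xy -0.0466 -0.0178 z 0.0136 nose xb -0.0069 z 0.0082 az 70.4 pitch -7.8 roll -0.5 F [ 0.7 -0.9 -0.3] g 0.202
```

View pics/s8.png

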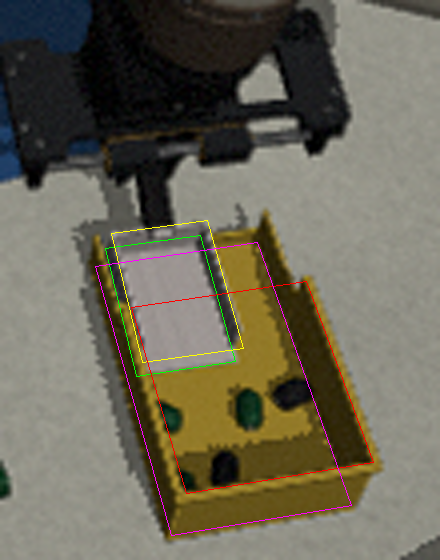

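>>> move_arm:
  series:
    - [[0.3, -0.1, 0, -0.02, -0.05, -0.2, 0], [0.35, -0.12, 0, 0, 0, -0.13, 0], [0.1, -0.03, 0, 0, 0, -0.05, 0], [0, 0, 0, 0, 0, 0, 0]]

```text
time_s: 11.18
tcp_pos: [0.4863, 0.1982, 0.0939]
ee_rot: [[0.011, -0.941, 0.339], [-0.032, 0.339, 0.94], [-0.999, -0.021, -0.027]]
wrist_force: [0.1, 0.5, -0.3]
gripper_width: 0.2
```

```bash
python3 - <<'E'
from h import *
scoop()
overlay('scene','s9.png',(310,240,420,380),4)
E
```

```text
t 11.18 tcp [0.4863 0.1982 0.0939] pan bin xy -0.0371 -0.0186 z 0.001 nose xb 0.0029 z 0.0002 az 70.4 pitch -1.1 roll -0.5 F [ 0.1  0.5 -0.3] g 0.2
```

View pics/s9.png

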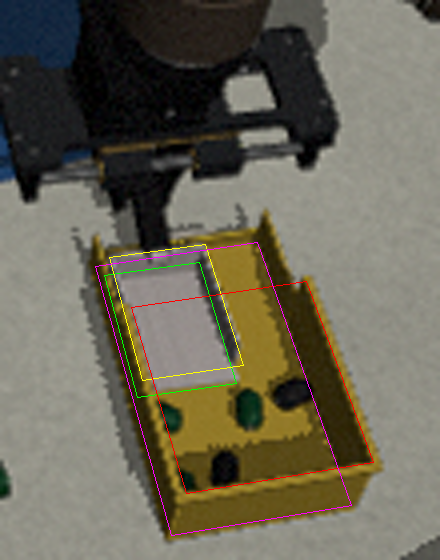

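>>> move_arm:
  series:
    - [[0, 0, 0, 0, 0, -0.06, 0], [0, 0, 0, 0, 0, 0, 0]]

```text
time_s: 11.48
tcp_pos: [0.4869, 0.199, 0.0907]
ee_rot: [[0.012, -0.941, 0.338], [-0.032, 0.338, 0.941], [-0.999, -0.022, -0.026]]
wrist_force: [-0.3, 1.2, -0.8]
gripper_width: 0.203
```

```bash
python3 - <<'E'
from h import *
scoop()
im,d,p=cap('scene'); C=cloud(d,p)
big(im,320,270,400,350,7,'s10.png')
for uv in [(350,320),(352,330),(357,332),(345,315),(365,328),(380,330)]:
    print(uv,im[uv[1],uv[0]],C[uv[1],uv[0]].round(4))
E
```

```text
t 11.47 tcp [0.4869 0.199  0.0907] pan bin xy -0.0362 -0.0189 z -0.0022 nose xb 0.0038 z -0.0029 az 70.4 pitch -1.0 roll -0.6 F [-0.3  1.2 -0.8] g 0.203
(350, 320) [148 140 138] [0.5184 0.2705 0.0105]
(352, 330) [150 145 140] [0.5303 0.2951 0.0134]
(357, 332) [149 142 139] [0.5236 0.3055 0.0151]
(345, 315) [145 139 136] [0.5201 0.2526 0.0076]
(365, 328) [146 139 137] [0.4994 0.3048 0.0112]
(380, 330) [150 125  41] [0.4668 0.3227 0.0016]
```

View pics/s10.png

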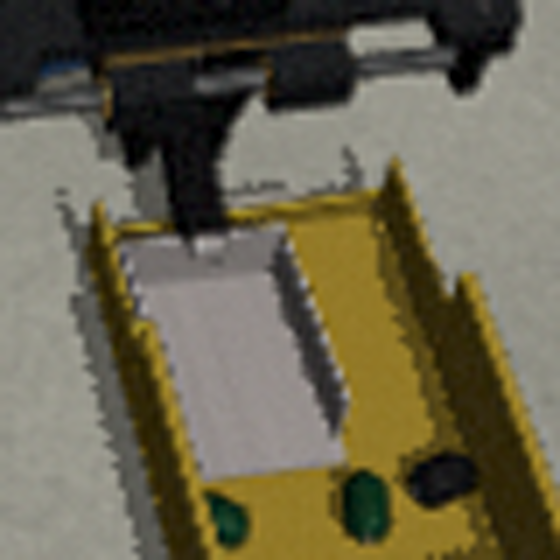

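```bash
cat >> h.py <<'E'
def panfit(box=(335,290,385,345)):
    im,d,p=cap('scene'); C=cloud(d,p); hsv=cv2.cvtColor(im,cv2.COLOR_RGB2HSV)
    m=np.zeros(d.shape,bool); x0,y0,x1,y1=box; m[y0:y1,x0:x1]=1
    m&=(hsv[...,1]<40)&(hsv[...,2]>135)
    m=cv2.erode(m.astype(np.uint8),np.ones((3,3)))>0
    P=C[m]; A=np.c_[P[:,:2]-BO,np.ones(len(P))]
    for _ in range(5):
        k,*_r=np.linalg.lstsq(A,P[:,2],rcond=None); e=P[:,2]-A@k; g=abs(e)<.004; A=A[g];P=P[g]
    x=(P[:,:2]-BO)@BX; y=(P[:,:2]-BO)@BY
    print('pan plane n',len(P),'pitch along bin x',np.degrees(np.arctan(k[:2]@BX)).round(1),'roll',np.degrees(np.arctan(k[:2]@BY)).round(1),'x range',np.percentile(x,[1,99]).round(3),'y range',np.percentile(y,[1,99]).round(3),'z at xmin/xmax',(np.percentile(x,[1,99])*(k[:2]@BX)+k[2]).round(4))
    return im
E
python3 - <<'E'
from h import *
panfit()
E
```

```text
pan plane n 59 pitch along bin x 18.9 roll -3.5 x range [-0.058 -0.042] y range [-0.036  0.   ] z at xmin/xmax [0.004  0.0095]
```

```bash
sed -i 's/hsv\[...,1\]<40)&(hsv\[...,2\]>135)/hsv[...,1]<50)\&(hsv[...,2]>125)/' h.py; python3 - <<'E'
from h import *
for i in range(2): panfit()
E
```

```text
pan plane n 107 pitch along bin x 14.5 roll -4.6 x range [-0.066 -0.035] y range [-0.036  0.001] z at xmin/xmax [0.0027 0.0106]
pan plane n 69 pitch along bin x 19.6 roll -3.5 x range [-0.058 -0.04 ] y range [-0.035  0.001] z at xmin/xmax [0.0044 0.0106]
```

```bash
cat >> h.py <<'E'
def panprof(box=(335,290,385,345),n=3):
    Ps=[]
    for _ in range(n):
        im,d,p=cap('scene'); C=cloud(d,p); hsv=cv2.cvtColor(im,cv2.COLOR_RGB2HSV)
        m=np.zeros(d.shape,bool); x0,y0,x1,y1=box; m[y0:y1,x0:x1]=1
        m&=(hsv[...,1]<55)&(hsv[...,2]>100)
        Ps.append(C[m])
    P=np.vstack(Ps); x=(P[:,:2]-BO)@BX; y=(P[:,:2]-BO)@BY
    for a in np.arange(-.08,.09,.01):
        g=(x>a)&(x<a+.01)
        if g.sum()>20: print('x %.3f n %d z med %.4f  y[%.3f %.3f]'%(a+.005,g.sum(),np.median(P[g,2]),*np.percentile(y[g],[2,98])))
    return im
E
python3 - <<'E'
from h import *
panprof()
E
```

```text
x -0.075 n 217 z med 0.0211  y[-0.047 0.077]
x -0.065 n 399 z med 0.0081  y[-0.044 0.072]
x -0.055 n 210 z med 0.0075  y[-0.048 0.070]
x -0.045 n 204 z med 0.0091  y[-0.049 0.009]
x -0.035 n 204 z med 0.0099  y[-0.039 0.006]
x -0.025 n 203 z med 0.0112  y[-0.039 0.008]
x -0.015 n 237 z med 0.0126  y[-0.065 0.008]
x -0.005 n 249 z med 0.0138  y[-0.068 0.009]
x 0.005 n 256 z med 0.0144  y[-0.070 0.007]
```

The pan has pivoted about 7° nose-up in the grip: it reads 6.6° up while the tool is 1° down. I'll pitch the tool down to compensate.

>>> move_arm:
  series:
    - [[0, 0, 0, -0.01, -0.04, 0.1, 0], [-0.78, 0.27, 0, 0.05, 0.16, 0.03, 0], [0, 0, 0, 0, 0, 0, 0]]

```text
time_s: 12.2
tcp_pos: [0.4893, 0.2056, 0.0998]
ee_rot: [[-0.026, -0.941, 0.336], [-0.142, 0.336, 0.931], [-0.989, -0.024, -0.143]]
wrist_force: [-0.2, 1.0, -1.2]
gripper_width: 0.203
```

```bash
python3 - <<'E'
from h import *
scoop();im=panprof(); big(im,320,270,400,350,7,'s11.png')
E
```

```text
t 12.2 tcp [0.4893 0.2056 0.0998] pan bin xy -0.0405 -0.0192 z -0.0017 nose xb -0.0009 z -0.0071 az 70.4 pitch -7.7 roll -0.6 F [-0.2  1.  -1.2] g 0.203
x -0.075 n 335 z med 0.0175  y[-0.045 0.075]
x -0.065 n 291 z med 0.0099  y[-0.043 0.072]
x -0.055 n 228 z med 0.0102  y[-0.049 0.069]
x -0.045 n 225 z med 0.0103  y[-0.044 0.005]
x -0.035 n 213 z med 0.0102  y[-0.040 0.008]
x -0.025 n 225 z med 0.0106  y[-0.039 0.006]
x -0.015 n 242 z med 0.0101  y[-0.066 0.009]
x -0.005 n 270 z med 0.0098  y[-0.068 0.008]
x 0.005 n 160 z med 0.0098  y[-0.071 0.006]
```

View pics/s11.png

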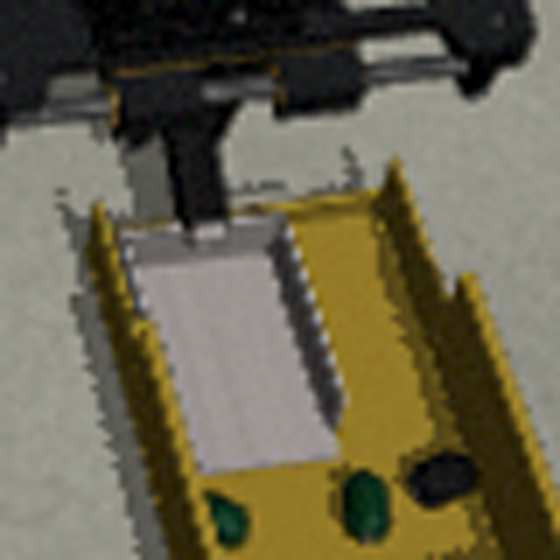

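```bash
cat >> h.py <<'E'
def setflat(Rr,azd,fwd,dn):
    global FX,FY,PANOFF,NOSEOFF
    a=np.radians(azd); e=np.array([np.cos(a),np.sin(a),0]); Rr=np.array(Rr)
    FX=Rr.T@e; FY=Rr.T@np.array([-e[1],e[0],0])
    PANOFF=Rr.T@(e*fwd+np.array([0,0,-dn])); NOSEOFF=Rr.T@(e*(fwd+.04)+np.array([0,0,-dn]))
setflat([[-.026,-.941,.336],[-.142,.336,.931],[-.989,-.024,-.143]],70.4,.0745,.0918)
E
```

>>> move_arm:
  series:
    - [[-0.2, 0.07, 0, 0, 0, -0.06, 0], [0, 0, 0, 0.03, 0.08, -0.02, 0], [0, 0, 0, 0.06, 0.18, 0, 0], [0, 0, 0, 0.06, 0.18, 0, 0], [0, 0, 0, 0.06, 0.18, 0, 0], [0, 0, 0, 0, 0, 0, 0]]

```text
time_s: 13.1
tcp_pos: [0.5024, 0.2437, 0.0956]
ee_rot: [[-0.035, -0.941, 0.338], [-0.168, 0.339, 0.926], [-0.985, -0.024, -0.17]]
wrist_force: [0.4, -0.8, 1.6]
gripper_width: 0.197
```

```bash
python3 - <<'E'
from h import *
scoop();im=panprof((335,290,395,375)); big(im,320,280,410,380,6,'s12.png')
E
```

```text
t 13.1 tcp [0.5024 0.2437 0.0956] pan bin xy 0.0033 -0.0183 z 0.0018 nose xb 0.0432 z 0.0006 az 70.2 pitch -1.6 roll -0.0 F [ 0.4 -0.8  1.6] g 0.197
x -0.075 n 142 z med -0.0013  y[0.069 0.102]
x -0.065 n 138 z med -0.0008  y[0.068 0.098]
x -0.055 n 83 z med -0.0007  y[0.068 0.096]
x -0.045 n 58 z med -0.0011  y[0.080 0.093]
x -0.035 n 342 z med 0.0124  y[-0.042 0.088]
x -0.025 n 269 z med 0.0057  y[-0.038 0.085]
x -0.015 n 244 z med 0.0053  y[-0.066 0.081]
x -0.005 n 250 z med 0.0053  y[-0.068 0.007]
x 0.005 n 262 z med 0.0052  y[-0.070 0.005]
x 0.015 n 297 z med 0.0052  y[-0.073 0.008]
x 0.025 n 297 z med 0.0051  y[-0.076 0.005]
x 0.035 n 331 z med 0.0050  y[-0.078 0.007]
x 0.045 n 167 z med 0.0003  y[-0.081 0.004]
x 0.055 n 138 z med -0.0009  y[-0.084 -0.061]
x 0.065 n 169 z med -0.0006  y[-0.087 -0.060]
x 0.075 n 188 z med -0.0008  y[-0.089 -0.058]
x 0.085 n 202 z med -0.0006  y[-0.079 0.042]
```

View pics/s12.png

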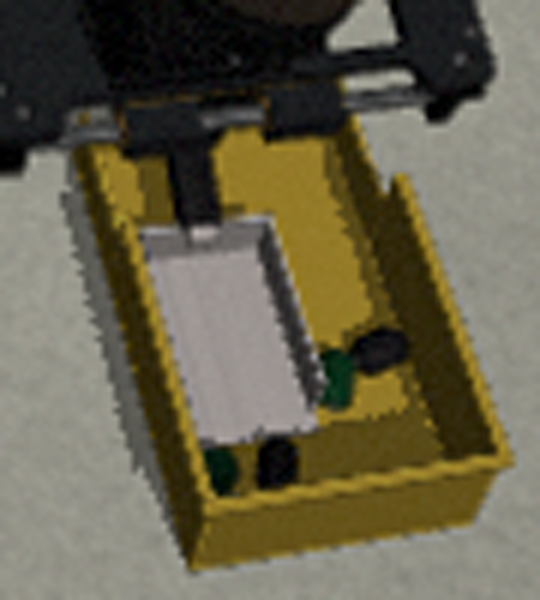

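The pan lies flat on the floor, with its floor face at z = 0.005 as expected. I'll keep pushing to the back wall.

>>> move_arm:
  series:
    - [[0, 0, 0, 0.06, 0.17, 0, 0], [0, 0, 0, 0.06, 0.17, 0, 0], [0, 0, 0, 0.05, 0.15, 0, 0], [0, 0, 0, 0.03, 0.08, 0, 0], [0, 0, 0, 0, 0, 0, 0]]

```text
time_s: 13.88
tcp_pos: [0.5141, 0.2782, 0.0955]
ee_rot: [[-0.038, -0.94, 0.339], [-0.171, 0.34, 0.925], [-0.985, -0.023, -0.174]]
wrist_force: [-1.0, -0.6, 1.4]
gripper_width: 0.198
```

```bash
python3 - <<'E'
from h import *
scoop();im=panprof((335,290,400,385),2); big(im,320,280,410,380,6,'s13.png')
E
```

```text
t 13.88 tcp [0.5141 0.2782 0.0955] pan bin xy 0.0393 -0.0182 z 0.0014 nose xb 0.0793 z 0.0002 az 70.1 pitch -1.8 roll 0.1 F [-1.  -0.6  1.4] g 0.198
x -0.075 n 22 z med -0.0014  y[0.070 0.095]
x -0.065 n 30 z med -0.0021  y[0.070 0.095]
x -0.045 n 28 z med -0.0006  y[0.080 0.093]
x -0.035 n 62 z med -0.0012  y[0.081 0.101]
x -0.025 n 56 z med -0.0009  y[-0.049 0.098]
x -0.015 n 57 z med -0.0013  y[-0.066 0.095]
x -0.005 n 47 z med -0.0008  y[-0.069 0.091]
x 0.005 n 338 z med 0.0086  y[-0.069 0.085]
x 0.015 n 206 z med 0.0048  y[-0.074 0.083]
x 0.025 n 203 z med 0.0054  y[-0.076 0.009]
x 0.035 n 217 z med 0.0048  y[-0.079 0.007]
x 0.045 n 128 z med 0.0012  y[-0.082 0.008]
x 0.055 n 94 z med -0.0008  y[-0.084 0.009]
x 0.065 n 118 z med -0.0006  y[-0.087 0.003]
x 0.075 n 135 z med -0.0007  y[-0.089 -0.058]
x 0.085 n 285 z med -0.0007  y[-0.091 0.053]
```

View pics/s13.png

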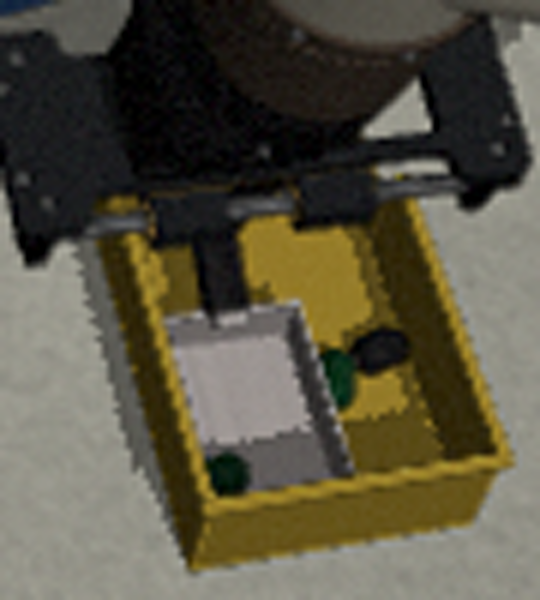

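>>> move_arm:
  series:
    - [[0, 0, 0, 0.03, 0.09, 0, 0], [0, 0, 0, 0.02, 0.05, 0, 0], [0, 0, 0, 0, 0, 0, 0], [0.6, -0.2, 0, -0.05, -0.13, 0, 0], [0.7, -0.24, 0, -0.06, -0.17, 0, 0], [0.7, -0.24, 0, -0.06, -0.17, 0, 0], [0.3, -0.1, 0, -0.03, -0.1, 0.1, 0], [0, 0, 0, -0.03, -0.1, 0.3, 0], [0, 0, 0, 0, 0, 0, 0]]

```text
time_s: 15.1
tcp_pos: [0.4998, 0.2408, 0.1185]
ee_rot: [[0.064, -0.938, 0.342], [0.145, 0.347, 0.926], [-0.987, -0.009, 0.159]]
wrist_force: [0.7, 0.0, -1.9]
gripper_width: 0.203
```

```bash
python3 - <<'E'
from h import *
scoop();im,d,p=cap('scene'); big(im,320,260,410,380,6,'s14.png'); cap('wrist','w14.png')
E
```

```text
t 15.1 tcp [0.4998 0.2408 0.1185] pan bin xy 0.0262 -0.0165 z 0.0531 nose xb 0.0644 z 0.065 az 69.9 pitch 17.3 roll 0.7 F [ 0.7  0.  -1.9] g 0.203
```

View pics/s14.png

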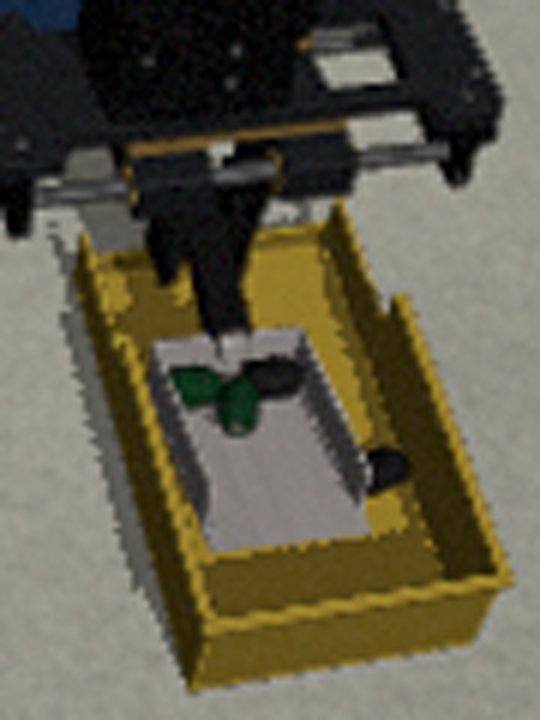

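Three beads are in the pan, at its rear (crop 195,385; 238,405; 272,378). A black bead is left in the +y lane, and the remaining green one is hidden by the pan. I'll keep these three and make the second pass in the +y lane.

>>> move_arm:
  series:
    - [[0.2, -0.07, 0, 0, 0, 0.2, 0], [0, 0, 0.1, -0.05, -0.05, 0.1, 0], [0, 0, 0, -0.1, -0.1, 0, 0], [0, 0, 0, -0.1, -0.1, 0, 0], [0, 0, 0, -0.1, -0.1, 0, 0], [0, 0, 0, -0.1, -0.1, 0, 0], [0, 0, 0, -0.1, -0.1, 0, 0], [0, 0, 0, -0.1, -0.1, 0, 0], [0, 0, 0, -0.1, -0.1, 0, 0], [0, 0, 0, -0.1, -0.1, 0, 0], [0, 0, 0, -0.06, -0.05, 0, 0], [0, 0, 0, 0, 0, 0, 0]]

```text
time_s: 16.7
tcp_pos: [0.4395, 0.183, 0.1349]
ee_rot: [[0.066, -0.943, 0.326], [0.173, 0.333, 0.927], [-0.983, -0.005, 0.185]]
wrist_force: [1.0, -0.1, -1.3]
gripper_width: 0.199
```

```bash
python3 - <<'E'
from h import *
scoop();im,d,p=overlay('scene','s15.png',(320,240,410,380),5)
b=onplane([[0,0]],0,p)
E
```

```text
t 16.7 tcp [0.4395 0.183  0.1349] pan bin xy -0.0464 0.0235 z 0.0722 nose xb -0.0085 z 0.0851 az 70.7 pitch 18.8 roll 1.0 F [ 1.  -0.1 -1.3] g 0.199
```

View pics/s15.png

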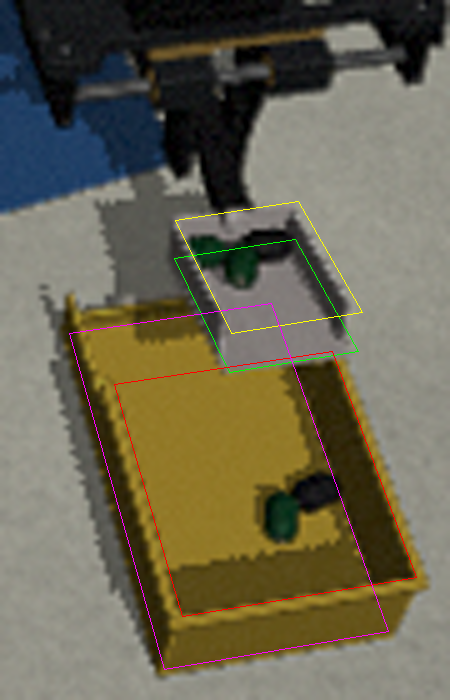

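```bash
python3 - <<'E'
from h import *
p=viewer.camera_params('scene')
b=onplane([[376.3,343],[383.3,337.7]],.011,p); q=b[:,:2]-BO; print((q@BX).round(3),(q@BY).round(3))
E
```

```text
[0.028 0.019] [0.02 0.04]
```

>>> move_arm:
  series:
    - [[-0.3, 0.1, 0, 0.08, 0.16, 0, 0], [-0.4, 0.14, 0, 0.08, 0.16, 0, 0], [-0.4, 0.14, 0, 0.07, 0.16, -0.1, 0], [-0.4, 0.14, 0, 0, 0, -0.15, 0], [-0.4, 0.14, 0, 0, 0, -0.15, 0], [-0.2, 0.07, 0, 0, 0, -0.1, 0], [0, 0, 0, 0, 0, 0, 0]]

```text
time_s: 17.62
tcp_pos: [0.4564, 0.2153, 0.1045]
ee_rot: [[-0.033, -0.944, 0.328], [-0.125, 0.33, 0.936], [-0.992, -0.01, -0.129]]
wrist_force: [0.1, -0.4, -2.7]
gripper_width: 0.203
```

```bash
python3 - <<'E'
from h import *
scoop();im,d,p=overlay('scene','s16.png',(320,240,410,380),5);panprof((335,270,405,345),2)
E
```

```text
t 17.62 tcp [0.4564 0.2153 0.1045] pan bin xy -0.0347 0.0179 z 0.0137 nose xb 0.0052 z 0.0143 az 70.8 pitch 0.8 roll 0.8 F [ 0.1 -0.4 -2.7] g 0.203
x -0.075 n 290 z med 0.0010  y[-0.013 0.127]
x -0.065 n 203 z med -0.0008  y[-0.002 0.125]
x -0.055 n 204 z med 0.0008  y[-0.005 0.120]
x -0.045 n 244 z med 0.0138  y[-0.012 0.116]
x -0.035 n 264 z med 0.0152  y[-0.011 0.113]
x -0.025 n 251 z med 0.0154  y[-0.014 0.109]
x -0.015 n 264 z med 0.0155  y[-0.064 0.106]
x -0.005 n 286 z med 0.0160  y[-0.068 0.101]
x 0.005 n 210 z med 0.0153  y[-0.070 0.098]
x 0.015 n 60 z med -0.0010  y[-0.072 0.096]
x 0.025 n 39 z med -0.0001  y[0.080 0.092]
x 0.035 n 23 z med -0.0006  y[0.081 0.089]
```

View pics/s16.png

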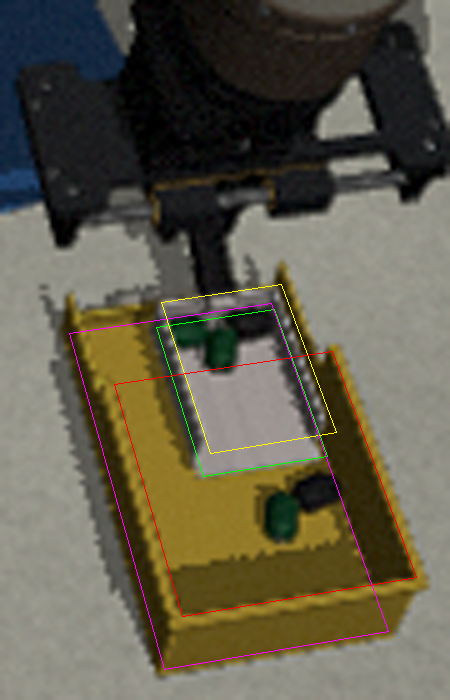

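>>> move_arm:
  series:
    - [[-0.2, 0.07, 0, -0.02, -0.02, -0.1, 0], [0, 0, 0, 0, 0, -0.06, 0], [0, 0, 0, 0.02, 0.06, -0.02, 0], [0, 0, 0, 0.04, 0.12, 0, 0], [0, 0, 0, 0.05, 0.16, 0, 0], [0, 0, 0, 0.05, 0.16, 0, 0], [0, 0, 0, 0.05, 0.16, 0, 0]]

```text
time_s: 18.65
tcp_pos: [0.4692, 0.2559, 0.0953]
ee_rot: [[-0.04, -0.944, 0.328], [-0.151, 0.331, 0.932], [-0.988, -0.012, -0.155]]
wrist_force: [0.4, -0.4, -0.3]
gripper_width: 0.201
```

```bash
python3 - <<'E'
from h import *
scoop();im,d,p=overlay('scene','s17.png',(320,240,410,380),5);panprof((335,280,405,365),2)
E
```

```text
t 18.65 tcp [0.4692 0.2559 0.0953] pan bin xy 0.0054 0.0187 z 0.0026 nose xb 0.0454 z 0.0021 az 70.7 pitch -0.7 roll 0.6 F [ 0.4 -0.4 -0.3] g 0.201
x -0.075 n 154 z med -0.0009  y[0.069 0.128]
x -0.065 n 177 z med -0.0009  y[0.069 0.125]
x -0.055 n 123 z med -0.0012  y[0.069 0.122]
x -0.045 n 113 z med -0.0009  y[0.081 0.118]
x -0.035 n 194 z med 0.0014  y[-0.012 0.113]
x -0.025 n 180 z med 0.0019  y[-0.013 0.109]
x -0.015 n 152 z med 0.0011  y[-0.066 0.106]
x -0.005 n 204 z med 0.0037  y[-0.068 0.102]
x 0.005 n 264 z med 0.0041  y[-0.071 0.098]
x 0.015 n 253 z med 0.0041  y[-0.073 0.094]
x 0.025 n 251 z med 0.0042  y[-0.076 0.090]
x 0.035 n 284 z med 0.0044  y[-0.079 0.087]
x 0.045 n 149 z med 0.0011  y[-0.082 0.084]
x 0.055 n 89 z med -0.0008  y[-0.084 0.081]
x 0.075 n 33 z med -0.0007  y[0.064 0.073]
```

View pics/s17.png

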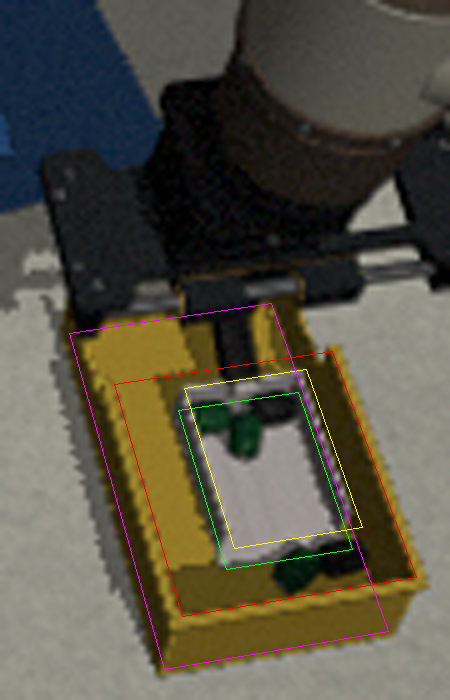

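Both beads are in front of the nose. I'll push to the wall, then tilt up and lift.

>>> move_arm:
  series:
    - [[0, 0, 0, 0.05, 0.15, 0, 0], [0, 0, 0, 0.05, 0.15, 0, 0], [0, 0, 0, 0.05, 0.15, 0, 0], [0, 0, 0, 0.05, 0.13, 0, 0], [0, 0, 0, 0.03, 0.07, 0, 0], [0, 0, 0, 0.01, 0.03, 0, 0], [0.6, -0.2, 0, -0.05, -0.13, 0, 0], [0.7, -0.24, 0, -0.06, -0.17, 0, 0], [0.7, -0.24, 0, -0.06, -0.17, 0, 0], [0.4, -0.14, 0, -0.03, -0.1, 0.2, 0], [0, 0, 0, -0.03, -0.1, 0.4, 0], [0, 0, 0, 0, 0, 0.4, 0], [0, 0, 0, 0, 0, 0, 0]]

```text
time_s: 20.42
tcp_pos: [0.4682, 0.2542, 0.155]
ee_rot: [[0.071, -0.942, 0.328], [0.182, 0.336, 0.924], [-0.981, -0.006, 0.196]]
wrist_force: [-0.9, 0.2, -1.7]
gripper_width: 0.196
```

```bash
python3 - <<'E'
from h import *
scoop();im,d,p=overlay('scene','s18.png',(320,240,410,380),5);big(im,300,230,420,380,4,'s18.png')
E
```

```text
t 20.43 tcp [0.4682 0.2542 0.155 ] pan bin xy 0.031 0.0192 z 0.0934 nose xb 0.0687 z 0.1067 az 70.5 pitch 19.5 roll 0.9 F [-0.9  0.2 -1.7] g 0.196
```

View pics/s18.png

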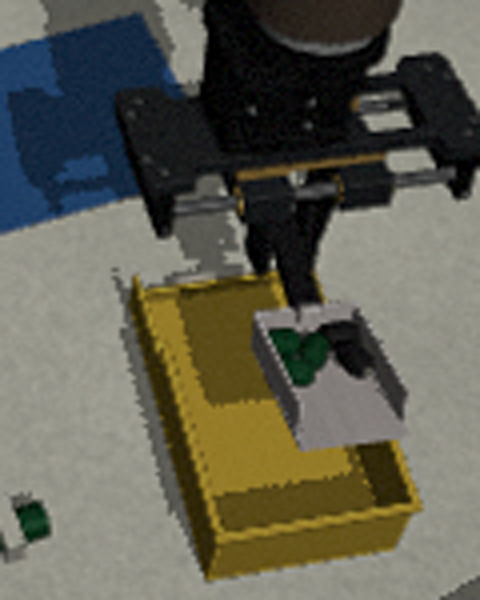

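All five beads are in the pan, and the part of the bin that shows is empty. I'll locate the basket from the stored top picture.

```bash
python3 - <<'E'
from h import *
p=viewer.camera_params('top')
f=lambda a:[(x/5-.4+315,y/5-.4+170) for x,y in a]
A=onplane(f([(98,133),(402,140),(80,322),(402,330)]),.125,p); print('rim outer BL BR FL FR',A[:,:2].round(4).tolist())
I=onplane(f([(110,142),(378,155),(105,305),(378,320)]),.125,p); print('rim inner',I[:,:2].round(4).tolist())
L=onplane(f([(65,425),(388,430)]),.100,p); print('ledge front',L[:,:2].round(4).tolist())
print('cap',onplane(f([(541,212)]),.22,p).round(4),'btn',onplane(f([(331,382)]),.118,p).round(4))
D=np.load('/tmp/top.npz');C=D['C'];
for u,v in [(331,382),(541,212)]:
    a=int(round(u/5-.4+315));b=int(round(v/5-.4+170)); print(np.median(C[b-2:b+3,a-2:a+3].reshape(-1,3),0).round(4))
# lid pts
for x,y in [(120,55),(290,50),(465,70),(400,130),(100,122)]:
    a=int(round(x/5-.4+315));b=int(round(y/5-.4+170)); print('lid',(x,y),C[b,a].round(3))
c=A.mean(0);print(c)
E
```

```text
rim outer BL BR FL FR [[0.5996, -0.172], [0.598, -0.3442], [0.4911, -0.1607], [0.4894, -0.3398]]
rim inner [[0.5944, -0.1787], [0.5891, -0.3303], [0.5009, -0.1747], [0.4948, -0.3267]]
ledge front [[0.4358, -0.1547], [0.4359, -0.3366]]
cap [[ 0.539  -0.3874  0.22  ]] btn [[ 0.4605 -0.3011  0.118 ]]
[ 0.4601 -0.301   0.1218]
[ 0.5392 -0.3884  0.2195]
lid (120, 55) [ 0.611 -0.168  0.248]
lid (290, 50) [ 0.614 -0.254  0.253]
lid (465, 70) [ 0.607 -0.345  0.244]
lid (400, 130) [ 0.597 -0.337  0.149]
lid (100, 122) [ 0.602 -0.172  0.143]
[ 0.54451192 -0.25415889  0.125     ]
```

>>> move_arm:
  series:
    - [[0, 0, 0, 0, 0, 0.4, 0], [0, 0, 0, 0, -0.1, 0.7, 0], [0, 0, -0.3, -0.05, -0.3, 0.6, 0], [0, 0, -0.6, -0.1, -0.5, 0.2, 0], [0, 0, -0.7, -0.1, -0.6, 0, 0], [0, 0, -0.7, -0.1, -0.6, 0, 0], [0, 0, -0.7, -0.1, -0.6, 0, 0], [0, 0, -0.7, -0.1, -0.6, 0, 0], [0, 0, -0.7, -0.1, -0.6, 0, 0], [0, 0, -0.7, -0.1, -0.6, 0, 0], [0, 0, -0.7, -0.1, -0.6, 0, 0], [0, 0, -0.7, -0.1, -0.6, 0, 0], [0, 0, -0.7, -0.1, -0.6, 0, 0], [0, 0, -0.7, -0.1, -0.6, 0, 0], [0, 0, -0.5, -0.1, -0.6, 0, 0], [0, 0, -0.3, -0.1, -0.5, 0, 0], [0, 0, 0, 0, -0.3, 0, 0], [0, 0, 0, 0, -0.1, 0, 0]]

```text
time_s: 22.72
tcp_pos: [0.3765, -0.2613, 0.2429]
ee_rot: [[0.159, 0.028, 0.987], [0.014, 0.999, -0.03], [-0.987, 0.019, 0.158]]
wrist_force: [-0.5, -0.3, -1.1]
gripper_width: 0.195
```

```bash
cat >> h.py <<'E'
def tip():
    s=r.sense(); R=np.array(s['ee_rot']); t=np.array(s['tcp_pos']); n=t+R@NOSEOFF; c=t+R@PANOFF; fx=R@FX; fy=R@FY
    print('tcp',t.round(4),'nose',n.round(4),'pan',c.round(4),'az',np.degrees(np.arctan2(fx[1],fx[0])).round(1),'pitch',np.degrees(np.arcsin(fx[2])).round(1),'roll',np.degrees(np.arcsin(fy[2])).round(1),'j',np.round(s['joints'],0),'g',round(s['gripper_width'],3))
E
python3 - <<'E'
from h import *
st();tip();cap('scene','s19.png')
E
```

```text
t 22.725 tcp [ 0.3765 -0.2613  0.2429] 
 [[ 0.159  0.028  0.987]
 [ 0.014  0.999 -0.03 ]
 [-0.987  0.019  0.158]] 
F [-0.49 -0.3  -1.14] g 0.195 j [-16.2   5.8 -28.2  -4.5 -47.6 -72.6]
tcp [ 0.3765 -0.2613  0.2429] nose [ 0.5132 -0.2617  0.1894] pan [ 0.4751 -0.2605  0.1775] az -1.9 pitch 17.3 roll 2.4 j [-16.   6. -28.  -5. -48. -73.] g 0.195
```

View pics/s19.png

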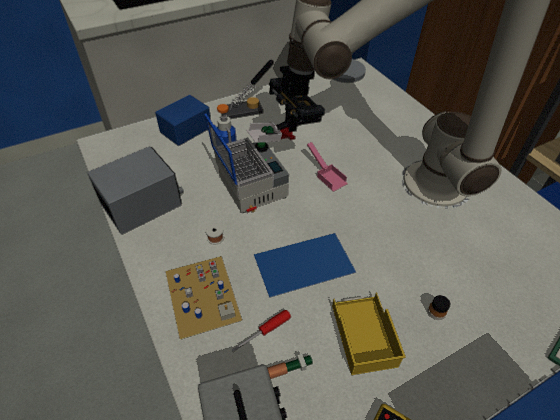

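```bash
python3 - <<'E'
from h import *
im,d,p=cap('scene'); big(im,200,70,330,210,5,'s20.png')
im,d,p=overlay('top','t20.png',(300,170,440,280),5)
E
```

```text
(no output)
```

View pics/s20.png

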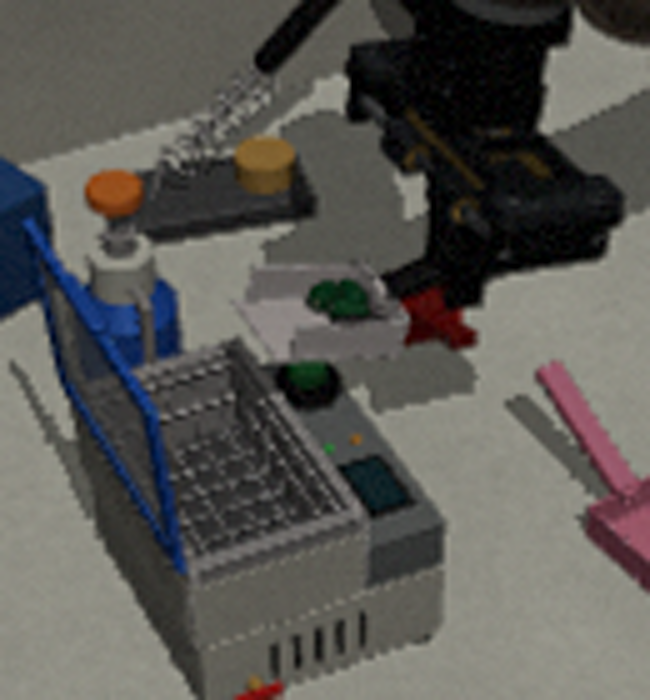

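View pics/t20.png

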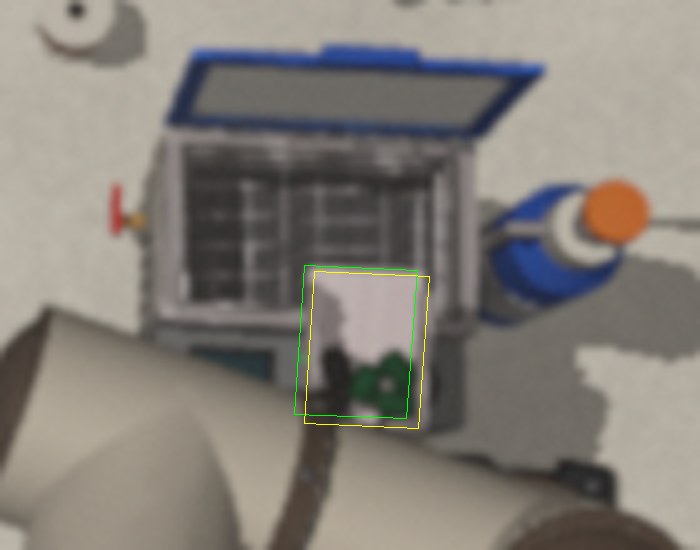

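All five beads are in the pan: the top view shows two black at (338,375) and three green at (385,380). I'll move the nose over the opening in one small step and check.

>>> move_arm:
  series:
    - [[0, 0.4, 0, 0.2, 0.06, 0.1, 0], [0, 0.5, 0, 0.25, 0.06, 0.1, 0], [0, 0, 0, 0, 0, 0, 0]]

```text
time_s: 23.25
tcp_pos: [0.404, -0.2505, 0.2552]
ee_rot: [[0.031, 0.026, 0.999], [0.015, 1.0, -0.026], [-0.999, 0.016, 0.03]]
wrist_force: [0.2, 0.0, -2.2]
gripper_width: 0.203
```

```bash
python3 - <<'E'
from h import *
tip()
E
```

```text
tcp [ 0.404  -0.2505  0.2552] nose [ 0.5327 -0.2504  0.1847] pan [ 0.4934 -0.2493  0.1778] az -1.6 pitch 9.9 roll 2.2 j [-13.   9. -23.  -1. -57. -78.] g 0.203
```

>>> move_arm:
  series:
    - [[0.03, 1, 0, 0.18, 0, 0.0, 0], [0.03, 1, 0, 0.2, 0, 0.02, 0], [0.03, 1, 0, 0.24, 0, 0.06, 0], [0.03, 1, 0, 0.27, 0, 0.1, 0], [0.03, 1, 0, 0.3, 0, 0.06, 0], [0.03, 1, 0, 0.32, 0, 0.03, 0], [0.03, 1, 0, 0.33, 0, 0.01, 0], [0, 0, 0, 0, 0, 0, 0], [0, 0, 0, 0, 0, 0, 0]]

```text
time_s: 24.38
tcp_pos: [0.5143, -0.2443, 0.2701]
ee_rot: [[-0.823, 0.038, 0.567], [0.042, 0.999, -0.006], [-0.567, 0.018, -0.823]]
wrist_force: [0.2, -0.8, -1.1]
gripper_width: 0.202
```

```bash
python3 - <<'E'
from h import *
tip();im,d,p=cap('scene'); big(im,200,70,330,210,5,'s21.png')
im,d,p=cap('top'); big(im,300,160,450,270,5,'t21.png')
E
```

```text
tcp [ 0.5143 -0.2443  0.2701] nose [ 0.5249 -0.2397  0.1238] pan [ 0.4978 -0.2392  0.1532] az -1.0 pitch -47.2 roll 2.0 j [  -8.   40.   11.    4. -117.  -84.] g 0.202
```

View pics/s21.png

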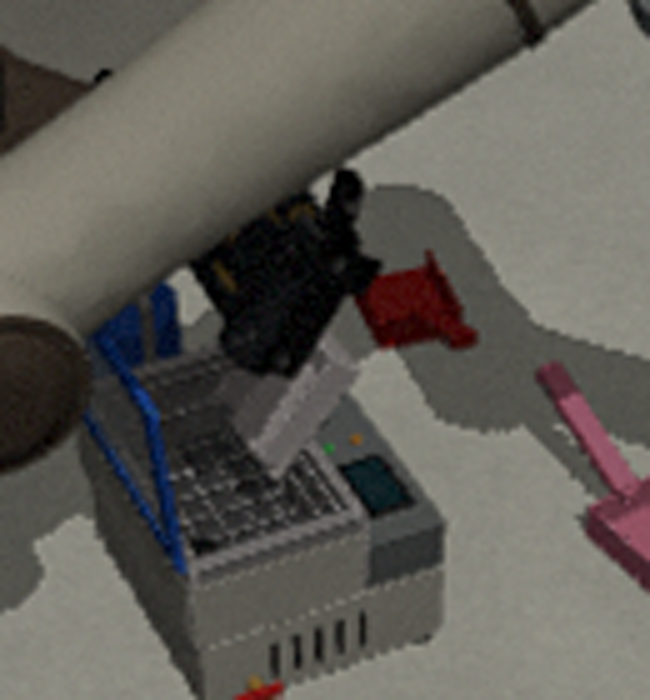

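The pan is at 47° over the basket. I'll back out and look inside.

>>> move_arm:
  series:
    - [[0, 0, 0, 0, 0, 0.3, 0], [0, -0.9, 0, -0.32, 0, 0.2, 0], [0, -0.9, 0, -0.32, 0, 0.1, 0], [0, -0.9, 0, -0.32, 0, 0, 0], [0, -0.9, 0, -0.32, 0, 0, 0], [0, -0.9, 0, -0.32, 0, 0, 0], [0, -0.9, 0, -0.32, 0, 0, 0], [0, 0, 0, -0.5, 0, 0, 0], [0, 0, 0, 0, 0, 0, 0]]

```text
time_s: 25.6
tcp_pos: [0.3585, -0.2452, 0.3272]
ee_rot: [[-0.157, 0.015, 0.987], [0.032, 0.999, -0.01], [-0.987, 0.03, -0.158]]
wrist_force: [1.4, -0.0, -0.9]
gripper_width: 0.201
```

```bash
python3 - <<'E'
from h import *
tip();im,d,p=cap('scene'); big(im,200,70,330,210,5,'s22.png')
im,d,p=cap('top'); big(im,310,160,450,270,5,'t22.png')
print([(np.round(x['centre']).tolist(),round(x['conf'],2)) for k in ('bead0_mid','bead1_mid') for x in spotter.find_in('top',k)])
E
```

```text
tcp [ 0.3585 -0.2452  0.3272] nose [ 0.4716 -0.2418  0.2338] pan [ 0.4316 -0.2413  0.2344] az -0.8 pitch -0.9 roll 3.1 j [-13.   5. -17.   0. -77. -78.] g 0.201
[([424.0, 216.0], 0.59), ([168.0, 229.0], 0.25), ([168.0, 230.0], 0.55)]
```

View pics/s22.png

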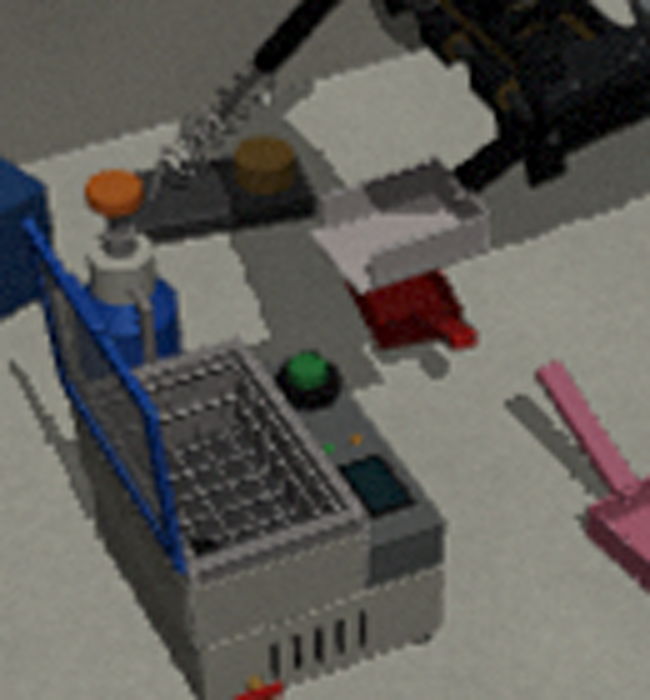

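View pics/t22.png

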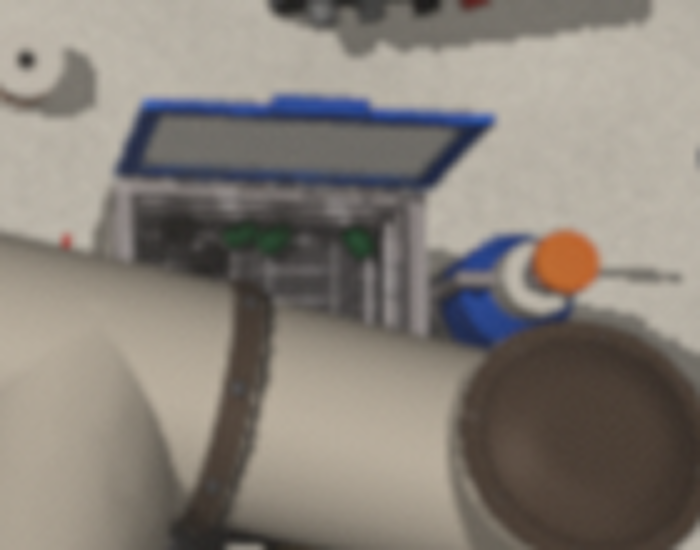

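Three green beads (240,237; 271,240; 357,242) and dark ones at (180,230) and (210,255) are in the basket, and the pan is empty. I'll carry the scoop back to the mat.

>>> move_arm:
  series:
    - [[-0.2, 0, -0.3, 0.1, 0.5, 0, 0], [-0.2, 0, -0.3, 0.3, 0.9, 0, 0], [0, 0, -0.4, 0.4, 0.9, 0, 0], [0, 0, 0, 0.4, 0.9, 0, 0], [0, 0, 0, 0.4, 0.9, -0.2, 0], [0, 0, 0, 0.4, 0.8, -0.6, 0], [0, 0, 0, 0.2, 0.3, -0.8, 0], [0, 0, 0, 0, 0, -0.6, 0], [0, 0, 0, 0, 0, 0, 0]]

```text
time_s: 26.92
tcp_pos: [0.5022, 0.0781, 0.1893]
ee_rot: [[-0.161, 0.153, 0.975], [-0.005, 0.988, -0.156], [-0.987, -0.03, -0.159]]
wrist_force: [0.6, -0.0, 0.2]
gripper_width: 0.2
```

```bash
python3 - <<'E'
from h import *
tip()
im,d,p=cap('top'); big(im,310,160,450,270,5,'t23.png'); big(im,120,170,290,275,4,'t23b.png')
C=cloud(d,p); hsv=cv2.cvtColor(im,cv2.COLOR_RGB2HSV)
D=np.load('/tmp/top.npz'); im0=D['im'];C0=D['C'];h=cv2.cvtColor(im0,cv2.COLOR_RGB2HSV)
m=np.zeros(h.shape[:2],bool);m[180:275,220:285]=1;m&=(h[...,0]>100)&(h[...,0]<125)&(h[...,1]>110)
m=cv2.morphologyEx(m.astype(np.uint8),cv2.MORPH_OPEN,np.ones((3,3)))
q=np.argwhere(m)[:,::-1].astype(float); P=onplane(q,.002,p)[:,:2]; c=cv2.minAreaRect((P*1000).astype(np.float32)); print(c)
E
```

```text
tcp [0.5022 0.0781 0.1893] nose [0.6139 0.0603 0.0957] pan [0.5743 0.0664 0.0964] az -8.8 pitch -0.9 roll -0.4 j [  25.   20.  -17.   -4.  -61. -122.] g 0.2
((524.7037353515625, 67.5259017944336), (132.87225341796875, 231.691162109375), 79.97444915771484)
```

View pics/t23.png

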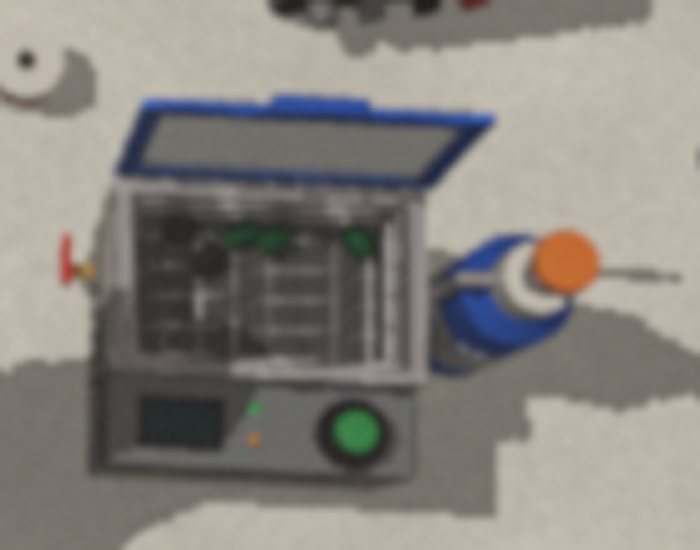

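All five beads show in the basket: green at (240,235), (272,241) and (357,242), black at (180,230) and (208,258). Now I'll lower the scoop onto the mat.

>>> move_arm:
  series:
    - [[0, -0.1, -0.1, -0.13, -0.1, -0.5, 0], [0, 0, 0, 0, 0, -0.6, 0], [0, 0, 0, 0, 0, -0.3, 0], [0, 0, 0, 0, 0, -0.1, 0], [0, 0, 0, 0, 0, 0, 0]]

```text
time_s: 27.6
tcp_pos: [0.5034, 0.0738, 0.1084]
ee_rot: [[-0.124, 0.167, 0.978], [0.003, 0.986, -0.168], [-0.992, -0.018, -0.123]]
wrist_force: [-0.0, -0.1, 0.2]
gripper_width: 0.204
```

```bash
python3 - <<'E'
from h import *
st();tip()
im,d,p=overlay('scene','s24.png',(220,210,380,310),5)
E
```

```text
t 27.6 tcp [0.5034 0.0738 0.1084] 
 [[-0.124  0.167  0.978]
 [ 0.003  0.986 -0.168]
 [-0.992 -0.018 -0.123]] 
F [-0.04 -0.08  0.16] g 0.204 j [  25.    25.8  -23.2   -4.3  -47.5 -121.6]
tcp [0.5034 0.0738 0.1084] nose [0.6182 0.0551 0.0189] pan [0.5788 0.0617 0.0181] az -9.5 pitch 1.1 roll 0.3 j [  25.   26.  -23.   -4.  -48. -122.] g 0.204
```

View pics/s24.png

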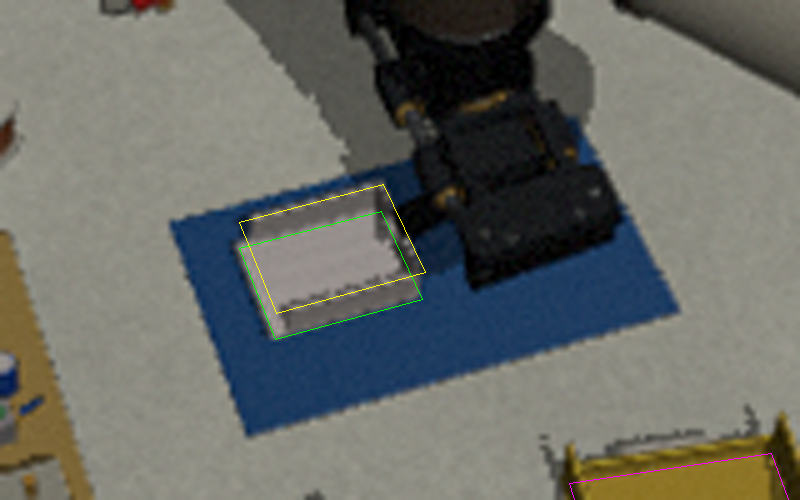

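>>> move_arm:
  series:
    - [[0.02, 0.12, 0, -0.2, 0.04, -0.1, 0], [0, 0, 0, 0, 0, -0.11, 0], [0, 0, 0, 0, 0, -0.02, 0], [0, 0, 0, 0, 0, 0, 0]]

```text
time_s: 28.15
tcp_pos: [0.4916, 0.0769, 0.0961]
ee_rot: [[-0.137, 0.166, 0.977], [0.008, 0.986, -0.166], [-0.99, -0.015, -0.137]]
wrist_force: [0.0, -0.8, -0.5]
gripper_width: 0.2
```

```bash
python3 - <<'E'
from h import *
st();tip()
im,d,p=overlay('scene','s25.png',(220,210,380,310),5)
E
```

```text
t 28.15 tcp [0.4916 0.0769 0.0961] 
 [[-0.137  0.166  0.977]
 [ 0.008  0.986 -0.166]
 [-0.99  -0.015 -0.137]] 
F [ 0.01 -0.78 -0.45] g 0.2 j [  25.6   26.3  -24.6   -5.3  -46.2 -121.3]
tcp [0.4916 0.0769 0.0961] nose [0.6053 0.0587 0.005 ] pan [0.5658 0.0653 0.0047] az -9.5 pitch 0.3 roll 0.5 j [  26.   26.  -25.   -5.  -46. -121.] g 0.2
```

View pics/s25.png

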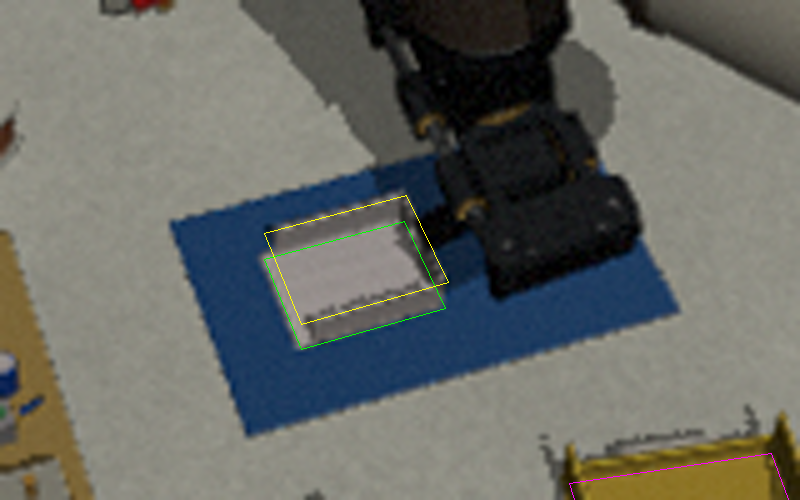

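Position good. I'll go down the last 2–3 mm, release, and retreat straight along the tool axis. Opening only partly keeps the fingers clear of everything.

>>> move_arm:
  series:
    - [[0, 0, 0, 0, 0, -0.045, 0], [0, 0, 0, 0, 0, 0, 0], [0, 0, 0, 0, 0, 0, 0.5], [0, 0, 0, 0, 0, 0, 0.5], [0, 0, 0, 0, 0, 0, 0.5], [0, 0, 0, 0, 0, 0, 0.5], [0, 0, 0, 0.02, 0, 0.3, 0.5], [0, 0, 0, 0.08, 0, 0.7, 0.5], [0, 0, 0, 0.1, 0, 0.9, 0.5], [0, 0, 0, 0, 0, 0.9, 0.5], [0, 0, 0, 0, 0, 0.9, 0], [0, 0, 0, 0, 0, 0, 0]]

```text
time_s: 29.7
tcp_pos: [0.5029, 0.076, 0.3224]
ee_rot: [[-0.137, 0.166, 0.977], [0.007, 0.986, -0.167], [-0.991, -0.016, -0.136]]
wrist_force: [-0.6, 0.2, -1.2]
gripper_width: 0.354
```

```bash
python3 - <<'E'
from h import *
st()
im,d,p=cap('scene'); big(im,220,210,380,310,5,'s26.png')
E
```

```text
t 29.7 tcp [0.5029 0.076  0.3224] 
 [[-0.137  0.166  0.977]
 [ 0.007  0.986 -0.167]
 [-0.991 -0.016 -0.136]] 
F [-0.59  0.24 -1.22] g 0.354 j [  25.1   12.7   -7.4   -3.8  -76.9 -123.6]
```

View pics/s26.png

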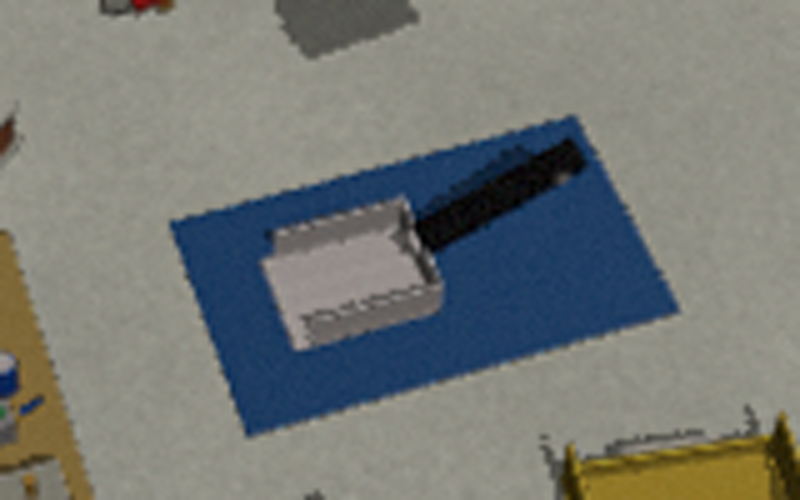

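The scoop lies flat on the mat, handle included. Next is the plunger, with the gripper closed and upright above the cap.

>>> move_arm:
  series:
    - [[0, -0.5, 0, 0, -0.3, 0.5, 0], [-0.05, -0.5, 0, 0.05, -0.8, 0.2, 0], [0, 0, 0.3, 0.08, -0.95, 0, 0], [0, 0, 0.3, 0.08, -0.95, 0, 0], [0, 0, 0.3, 0.08, -0.95, 0, 0], [0, 0, 0, 0.08, -0.95, 0, 0], [0, 0, 0, 0.08, -0.95, 0, 0], [0, 0, 0, 0.08, -0.95, 0, 0], [0, 0, 0, 0.08, -0.6, 0, 0], [0, 0, 0, 0, 0, 0, 0], [0, 0, 0, 0, 0, 0, 0]]

```text
time_s: 31.12
tcp_pos: [0.5327, -0.3799, 0.3404]
ee_rot: [[-0.033, 0.036, 0.999], [0.007, 0.999, -0.036], [-0.999, 0.006, -0.033]]
wrist_force: [0.3, 0.0, 0.2]
gripper_width: 0.004
```

```bash
python3 - <<'E'
from h import *
st(); grasp(.07)
E
```

```text
t 31.125 tcp [ 0.5327 -0.3799  0.3404] 
 [[-0.033  0.036  0.999]
 [ 0.007  0.999 -0.036]
 [-0.999  0.006 -0.033]] 
F [0.34 0.04 0.19] g 0.004 j [-21.2  24.2  10.6   0.3 -78.2 -70.9]
grasp [ 0.5304 -0.3794  0.2704] tool x az/tilt 167.9 1.9 y az 87.9 y el 0.3
```

>>> move_arm:
  series:
    - [[-0.05, -0.26, 0, 0.12, -0.14, -0.2, 0], [0, 0, 0, 0, 0, -0.3, 0], [0, 0, 0, 0, 0, -0.15, 0], [0, 0, 0, 0, 0, 0, 0]]

```text
time_s: 31.62
tcp_pos: [0.5403, -0.3834, 0.2998]
ee_rot: [[0.003, 0.03, 1.0], [0.001, 1.0, -0.03], [-1.0, 0.002, 0.003]]
wrist_force: [-1.1, 0.9, 0.7]
gripper_width: 0.004
```

```bash
python3 - <<'E'
from h import *
st(); grasp(.07); im,d,p=cap('scene'); big(im,190,60,300,160,6,'s27.png')
E
```

```text
t 31.625 tcp [ 0.5403 -0.3834  0.2998] 
 [[ 0.003  0.03   1.   ]
 [ 0.001  1.    -0.03 ]
 [-1.     0.002  0.003]] 
F [-1.05  0.91  0.7 ] g 0.004 j [-21.5  25.4   6.9  -0.1 -71.4 -70.2]
grasp [ 0.5405 -0.3833  0.2298] tool x az/tilt 24.7 0.2 y az 88.3 y el 0.1
```

View pics/s27.png

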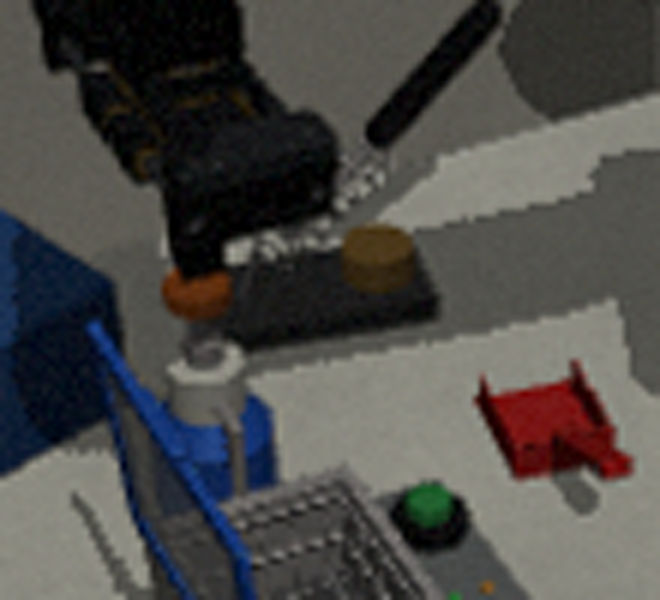

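>>> move_arm:
  series:
    - [[0, 0, 0, -0.01, -0.08, 0, 0], [0, 0, 0, 0, 0, -0.12, 0], [0, 0, 0, 0, 0, -0.1, 0], [0, 0, 0, 0, 0, -0.1, 0]]

```text
time_s: 32.17
tcp_pos: [0.5405, -0.3887, 0.2831]
ee_rot: [[0.008, 0.029, 1.0], [-0.001, 1.0, -0.029], [-1.0, -0.001, 0.008]]
wrist_force: [-1.6, 1.4, 3.2]
gripper_width: 0.002
```

>>> move_arm:
  series:
    - [[0, 0, 0, 0, 0, -0.06, 0]]

```text
time_s: 32.3
tcp_pos: [0.5405, -0.3887, 0.2798]
ee_rot: [[0.008, 0.029, 1.0], [-0.002, 1.0, -0.029], [-1.0, -0.002, 0.008]]
wrist_force: [-0.2, 2.3, 8.7]
gripper_width: 0.003
```

>>> move_arm:
  series:
    - [[0, 0, 0, 0, 0, -0.04, 0]]

```text
time_s: 32.42
tcp_pos: [0.5405, -0.3887, 0.279]
ee_rot: [[0.009, 0.029, 1.0], [-0.003, 1.0, -0.029], [-1.0, -0.003, 0.009]]
wrist_force: [-1.9, 2.9, 9.0]
gripper_width: 0.006
```

>>> move_arm:
  series:
    - [[0, 0, 0, 0, 0, -0.07, 0], [0, 0, 0, 0, 0, -0.07, 0]]

```text
time_s: 32.67
tcp_pos: [0.5404, -0.3886, 0.2753]
ee_rot: [[0.011, 0.027, 1.0], [-0.005, 1.0, -0.027], [-1.0, -0.005, 0.011]]
wrist_force: [-2.6, 3.9, 10.4]
gripper_width: 0.008
```

>>> move_arm:
  series:
    - [[0, 0, 0, 0, 0, -0.07, 0]]

```text
time_s: 32.8
tcp_pos: [0.5403, -0.3886, 0.2749]
ee_rot: [[0.012, 0.026, 1.0], [-0.008, 1.0, -0.026], [-1.0, -0.007, 0.013]]
wrist_force: [-3.5, 6.2, 16.5]
gripper_width: 0.001
```

>>> move_arm:
  series:
    - [[0, 0, 0, 0, 0, -0.08, 0]]

```text
time_s: 32.92
tcp_pos: [0.5403, -0.3884, 0.2749]
ee_rot: [[0.014, 0.025, 1.0], [-0.01, 1.0, -0.025], [-1.0, -0.01, 0.015]]
wrist_force: [-5.2, 7.0, 18.3]
gripper_width: 0.005
```

The plunger stopped firmly at 15 mm of travel, taking 18 N, which is the second stop. I'll let it come up, then check the space behind the lid.

>>> move_arm:
  series:
    - [[0, 0, 0, 0, 0, 0.1, 0], [0, 0, 0, 0, 0, 0.2, 0], [0, 0, 0, 0, 0, 0.4, 0], [0, 0, 0, 0, 0, 0.8, 0], [0, 0, 0, 0, 0, 0.8, 0], [0, 0, 0, 0, 0, 0, 0]]

```text
time_s: 33.67
tcp_pos: [0.5399, -0.3885, 0.4176]
ee_rot: [[0.015, 0.025, 1.0], [-0.011, 1.0, -0.025], [-1.0, -0.011, 0.015]]
wrist_force: [0.4, -1.4, 0.8]
gripper_width: 0.003
```

```bash
python3 - <<'E'
from h import *
st()
C=np.load('/tmp/top.npz')['C']
g=(C[...,1]>-.40)&(C[...,1]<-.1)&(C[...,0]>.62)&(C[...,0]<.95)
P=C[g]
for x in np.arange(.62,.95,.03):
    k=(P[:,0]>x)&(P[:,0]<x+.03)
    if k.sum(): print(x.round(2),k.sum(),'zmax',np.percentile(P[k,2],99).round(3), 'y of tall',np.round([P[k&(P[:,2]>.05)][:,1].min(),P[k&(P[:,2]>.05)][:,1].max()],3) if (k&(P[:,2]>.05)).any() else '')
im,d,p=cap('scene'); big(im,190,60,300,160,6,'s28.png')
E
```

```text
t 33.675 tcp [ 0.5399 -0.3885  0.4176] 
 [[ 0.015  0.025  1.   ]
 [-0.011  1.    -0.025]
 [-1.    -0.011  0.015]] 
F [ 0.35 -1.38  0.76] g 0.003 j [-21.7  22.9  19.2   0.3 -85.3 -69.7]
0.62 283 zmax 0.005 y of tall 
0.65 294 zmax 0.037 y of tall 
0.68 820 zmax 0.037 y of tall 
0.71 1033 zmax 0.128 y of tall [-0.397 -0.28 ]
0.74 1307 zmax 0.137 y of tall [-0.4   -0.275]
0.77 1008 zmax 0.138 y of tall [-0.4   -0.269]
0.8 995 zmax 0.138 y of tall [-0.4   -0.265]
0.83 978 zmax 0.138 y of tall [-0.4   -0.261]
0.86 965 zmax 0.138 y of tall [-0.4   -0.256]
0.89 969 zmax 0.138 y of tall [-0.4   -0.252]
0.92 614 zmax 0.137 y of tall [-0.4   -0.252]
```

View pics/s28.png

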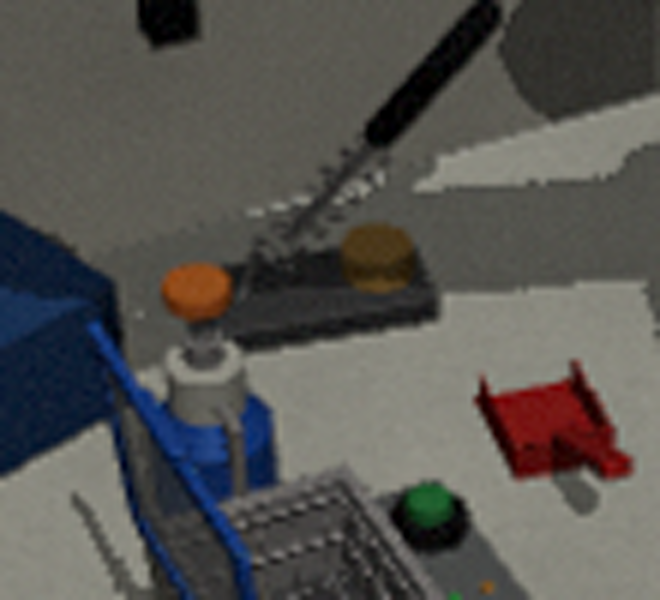

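>>> move_arm:
  series:
    - [[0.08, 0.1, 0, 0.4, 0.4, 0, 0], [0, 0, 0, 0.7, 0.7, 0, 0], [0, 0, 0, 0.6, 0.7, 0, 0], [0, 0, 0, 0.4, 0.4, 0, 0], [0, 0, 0, 0, 0, -0.6, 0], [0, 0, 0, 0, 0, -0.8, 0], [0, 0, 0, 0, 0, -0.4, 0], [0, 0, 0, 0, 0, 0, 0]]

```text
time_s: 34.72
tcp_pos: [0.6668, -0.2503, 0.2856]
ee_rot: [[-0.028, 0.028, 0.999], [0.013, 1.0, -0.028], [-1.0, 0.012, -0.028]]
wrist_force: [0.7, 1.0, -0.2]
gripper_width: 0.007
```

```bash
python3 - <<'E'
from h import *
st(); grasp(.07); im,d,p=cap('scene'); big(im,170,60,300,210,5,'s29.png')
E
```

```text
t 34.725 tcp [ 0.6668 -0.2503  0.2856] 
 [[-0.028  0.028  0.999]
 [ 0.013  1.    -0.028]
 [-1.     0.012 -0.028]] 
F [ 0.71  0.98 -0.18] g 0.007 j [ -7.8  31.7  15.5  -0.5 -75.5 -83.7]
grasp [ 0.6649 -0.2494  0.2157] tool x az/tilt 155.4 1.7 y az 88.4 y el 0.7
```

View pics/s29.png

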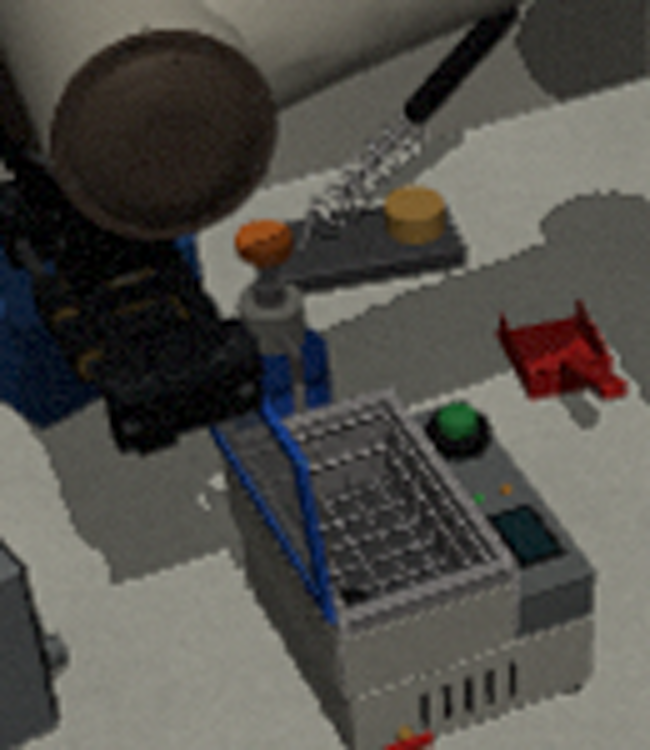

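>>> move_arm:
  series:
    - [[0.08, -0.2, 0, -0.4, 0.2, 0.15, 0], [0, 0, 0, -0.4, 0.1, 0, 0], [0, 0, 0, -0.4, 0, 0.06, 0], [0, 0, 0, -0.4, 0, -0.07, 0], [0, 0, 0, -0.4, 0, -0.18, 0]]

```text
time_s: 35.4
tcp_pos: [0.5503, -0.2335, 0.2915]
ee_rot: [[0.023, 0.026, 0.999], [0.018, 0.999, -0.027], [-1.0, 0.019, 0.023]]
wrist_force: [0.7, -0.7, -0.5]
gripper_width: 0.003
```

```bash
python3 - <<'E'
from h import *
st(); grasp(.07); im,d,p=cap('scene'); big(im,170,60,300,210,5,'s30.png')
E
```

```text
t 35.4 tcp [ 0.5503 -0.2335  0.2915] 
 [[ 0.023  0.026  0.999]
 [ 0.018  0.999 -0.027]
 [-1.     0.019  0.023]] 
F [ 0.71 -0.72 -0.45] g 0.003 j [ -8.   19.1  -3.6  -1.3 -66.1 -83. ]
grasp [ 0.5519 -0.2322  0.2216] tool x az/tilt 38.4 1.7 y az 88.5 y el 1.1
```

View pics/s30.png

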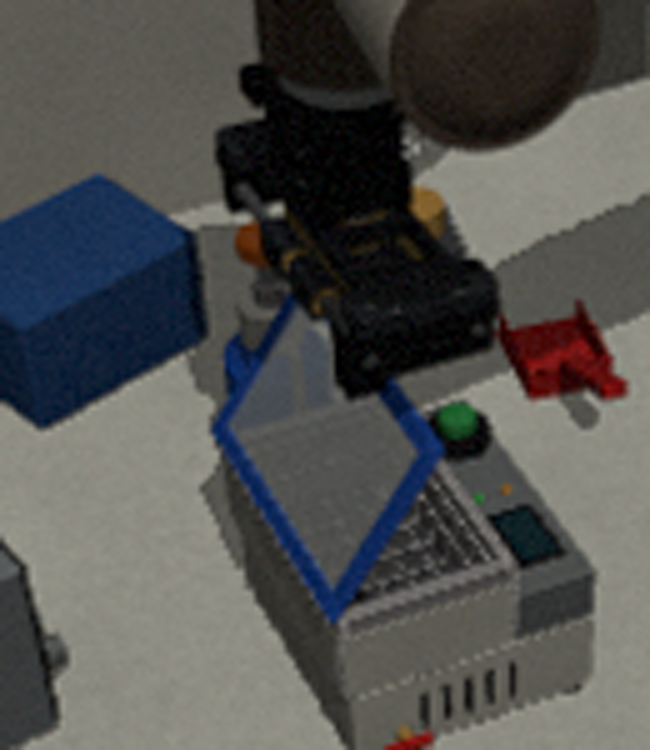

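>>> move_arm:
  series:
    - [[-0.12, 0.12, 0, -0.25, 0, -0.3, 0], [0, 0, 0, -0.2, 0, -0.3, 0], [0, 0, 0, -0.2, 0, -0.35, 0], [0, 0, 0, -0.1, 0, -0.3, 0], [0, 0, 0, 0, 0, -0.15, 0], [0, 0, 0, 0, 0, 0, 0]]

```text
time_s: 36.2
tcp_pos: [0.5064, -0.235, 0.2142]
ee_rot: [[0.02, 0.027, 0.999], [-0.003, 1.0, -0.027], [-1.0, -0.002, 0.02]]
wrist_force: [1.4, 0.0, -0.6]
gripper_width: 0.007
```

```bash
python3 - <<'E'
from h import *
st(); grasp(.07); im,d,p=cap('scene'); big(im,170,60,300,210,5,'s31.png')
E
```

```text
t 36.2 tcp [ 0.5064 -0.235   0.2142] 
 [[ 0.02   0.027  0.999]
 [-0.003  1.    -0.027]
 [-1.    -0.002  0.02 ]] 
F [ 1.41  0.01 -0.58] g 0.007 j [ -8.3  19.2 -16.   -0.  -53.6 -83.3]
grasp [ 0.5078 -0.2352  0.1442] tool x az/tilt -7.4 1.2 y az 88.5 y el -0.1
```

View pics/s31.png

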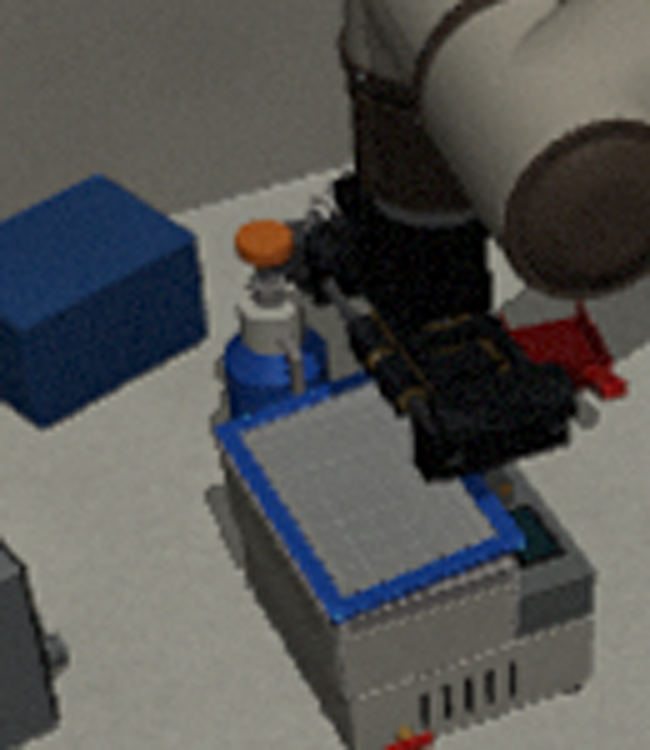

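Nearly shut. I'll press the last part down until I feel a firm reaction.

>>> move_arm:
  series:
    - [[0, 0, 0, 0, 0, -0.12, 0], [0, 0, 0, 0, 0, -0.08, 0], [0, 0, 0, 0, 0, -0.06, 0]]

```text
time_s: 36.62
tcp_pos: [0.5081, -0.2354, 0.2018]
ee_rot: [[0.024, 0.025, 0.999], [-0.005, 1.0, -0.025], [-1.0, -0.004, 0.024]]
wrist_force: [-6.8, 6.4, 22.2]
gripper_width: 0.004
```

>>> move_arm:
  series:
    - [[0, 0, 0, 0, 0, -0.07, 0]]

```text
time_s: 36.75
tcp_pos: [0.5081, -0.2353, 0.2017]
ee_rot: [[0.024, 0.024, 0.999], [-0.006, 1.0, -0.024], [-1.0, -0.006, 0.024]]
wrist_force: [-9.9, 8.6, 29.6]
gripper_width: 0.004
```

>>> move_arm:
  series:
    - [[0, 0, 0, 0, 0, -0.07, 0]]

```text
time_s: 36.88
tcp_pos: [0.5081, -0.2352, 0.2018]
ee_rot: [[0.024, 0.022, 0.999], [-0.007, 1.0, -0.022], [-1.0, -0.007, 0.024]]
wrist_force: [-8.1, 5.0, 21.7]
gripper_width: 0.006
```

The lid is firmly shut: the tip stopped at z = 0.132 taking 20–30 N. Now the start button.

>>> move_arm:
  series:
    - [[0, 0, 0, 0, 0, 0.3, 0], [0.05, 0.17, 0, 0, 0, 0.7, 0], [0, 0, 0, -0.4, -0.55, 0, 0], [0, 0, 0, -0.4, -0.55, 0, 0], [0, 0, 0, 0, 0, -0.3, 0], [0, 0, 0, 0, 0, -0.2, 0], [0, 0, 0, 0, 0, 0, 0]]

```text
time_s: 37.75
tcp_pos: [0.4599, -0.3026, 0.2345]
ee_rot: [[0.005, 0.02, 1.0], [-0.002, 1.0, -0.02], [-1.0, -0.002, 0.005]]
wrist_force: [0.0, 0.4, -0.3]
gripper_width: 0.006
```

```bash
python3 - <<'E'
from h import *
st(); grasp(.07); im,d,p=cap('scene'); big(im,190,80,310,200,6,'s32.png')
E
```

```text
t 37.75 tcp [ 0.4599 -0.3026  0.2345] 
 [[ 0.005  0.02   1.   ]
 [-0.002  1.    -0.02 ]
 [-1.    -0.002  0.005]] 
F [ 0.01  0.35 -0.26] g 0.006 j [-16.4  17.6 -15.2   0.1 -57.  -74.7]
grasp [ 0.4603 -0.3028  0.1645] tool x az/tilt -25.8 0.3 y az 88.9 y el -0.1
```

View pics/s32.png

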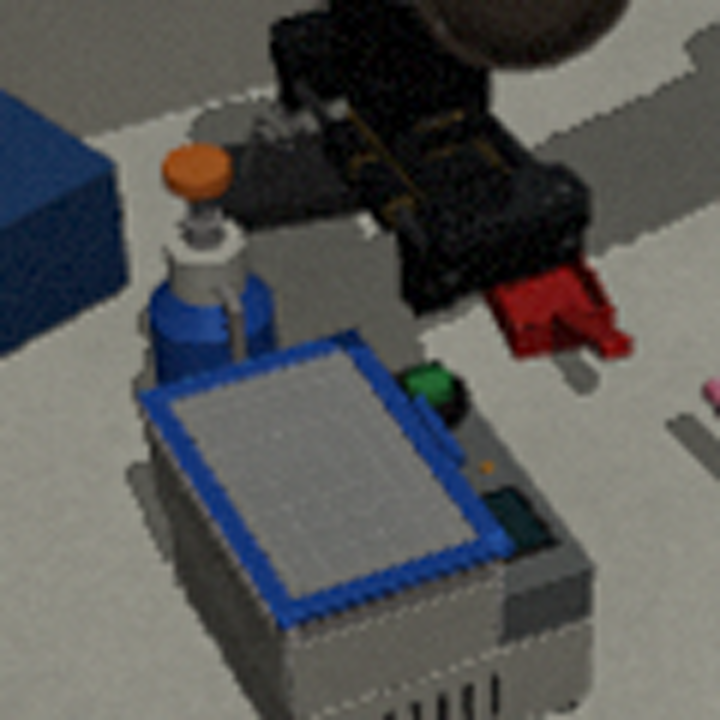

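>>> move_arm:
  series:
    - [[0, 0, 0, -0.05, 0, -0.3, 0], [0, 0, 0, 0, 0, -0.3, 0], [0, 0, 0, 0, 0, -0.1, 0]]

```text
time_s: 38.17
tcp_pos: [0.4597, -0.3022, 0.1944]
ee_rot: [[0.011, 0.016, 1.0], [-0.005, 1.0, -0.016], [-1.0, -0.005, 0.011]]
wrist_force: [0.4, -0.4, -0.3]
gripper_width: 0.005
```

>>> move_arm:
  series:
    - [[0, 0, 0, 0, 0, -0.07, 0]]

```text
time_s: 38.3
tcp_pos: [0.4602, -0.3022, 0.1907]
ee_rot: [[0.011, 0.015, 1.0], [-0.006, 1.0, -0.015], [-1.0, -0.006, 0.011]]
wrist_force: [-1.7, -0.1, 1.4]
gripper_width: 0.006
```

>>> move_arm:
  series:
    - [[0, 0, 0, 0, 0, -0.07, 0]]

```text
time_s: 38.42
tcp_pos: [0.4602, -0.3022, 0.1872]
ee_rot: [[0.011, 0.015, 1.0], [-0.006, 1.0, -0.015], [-1.0, -0.006, 0.011]]
wrist_force: [-3.6, 1.3, 4.9]
gripper_width: 0.0
```

>>> move_arm:
  series:
    - [[0, 0, 0, 0, 0, -0.06, 0]]

```text
time_s: 38.55
tcp_pos: [0.4603, -0.3022, 0.1858]
ee_rot: [[0.011, 0.014, 1.0], [-0.007, 1.0, -0.014], [-1.0, -0.007, 0.011]]
wrist_force: [-6.4, 7.1, 22.1]
gripper_width: 0.006
```

>>> move_arm:
  series:
    - [[0, 0, 0, 0, 0, -0.07, 0]]

```text
time_s: 38.67
tcp_pos: [0.4603, -0.3022, 0.1857]
ee_rot: [[0.011, 0.012, 1.0], [-0.008, 1.0, -0.012], [-1.0, -0.008, 0.011]]
wrist_force: [-7.7, 9.8, 29.1]
gripper_width: 0.001
```

>>> move_arm:
  series:
    - [[0, 0, 0, 0, 0, -0.05, 0]]

```text
time_s: 38.8
tcp_pos: [0.4602, -0.302, 0.186]
ee_rot: [[0.011, 0.011, 1.0], [-0.009, 1.0, -0.011], [-1.0, -0.009, 0.012]]
wrist_force: [-4.6, 4.2, 13.8]
gripper_width: 0.003
```

The button has bottomed out. I'll retreat and check everything, including whether the scoop was knocked.

>>> move_arm:
  series:
    - [[0, 0, 0, 0, 0, 0.2, 0], [0, 0, 0, 0, 0, 0.7, 0], [0, 0, 0, 0, 0, 0.9, 0], [0, 0, 0, -0.4, -0.5, 0.9, 0], [0, 0, 0, -0.6, -0.7, 0, 0], [0, 0, 0, -0.5, -0.7, 0, 0], [0, 0, 0, -0.3, -0.7, 0, 0], [0, 0, 0, 0, 0, 0, 0]]

```text
time_s: 39.8
tcp_pos: [0.3525, -0.4605, 0.3547]
ee_rot: [[0.025, 0.008, 1.0], [-0.017, 1.0, -0.008], [-1.0, -0.017, 0.025]]
wrist_force: [-0.4, 0.8, -0.7]
gripper_width: 0.006
```

```bash
python3 - <<'E'
from h import *
st(); cap('scene','s33.png'); im,d,p=cap('top','t33.png'); big(im,120,170,290,275,4,'t33b.png'); big(im,310,160,450,270,5,'t33c.png')
C=cloud(d,p)
# lid height
g=(abs(C[...,0]-.545)<.05)&(abs(C[...,1]+.25)<.08); print('lid z',np.percentile(C[g][:,2],[5,50,95]).round(3))
E
```

```text
t 39.8 tcp [ 0.3525 -0.4605  0.3547] 
 [[ 0.025  0.008  1.   ]
 [-0.017  1.    -0.008]
 [-1.    -0.017  0.025]] 
F [-0.35  0.79 -0.72] g 0.006 j [-36.6  14.8  -1.   -0.1 -72.4 -53.8]
lid z [0.126 0.13  0.134]
```

View pics/s33.png

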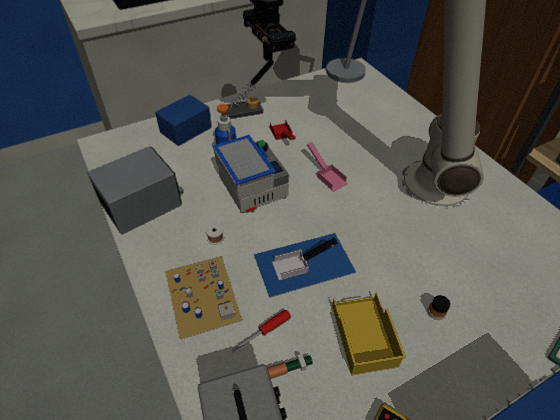

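View pics/t33.png

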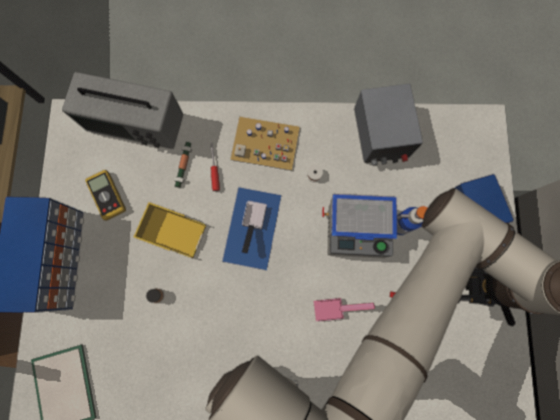

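View pics/t33b.png

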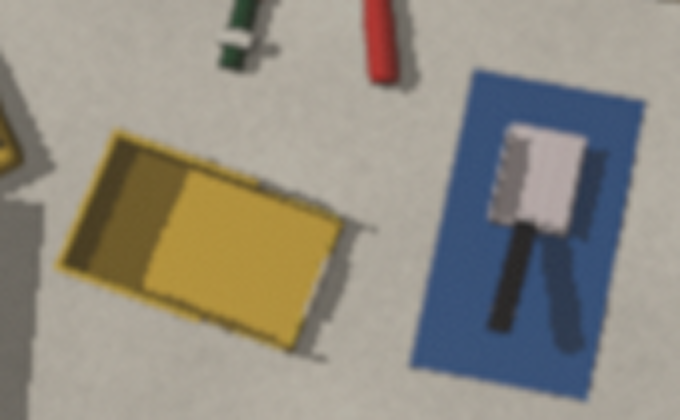

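View pics/t33c.png

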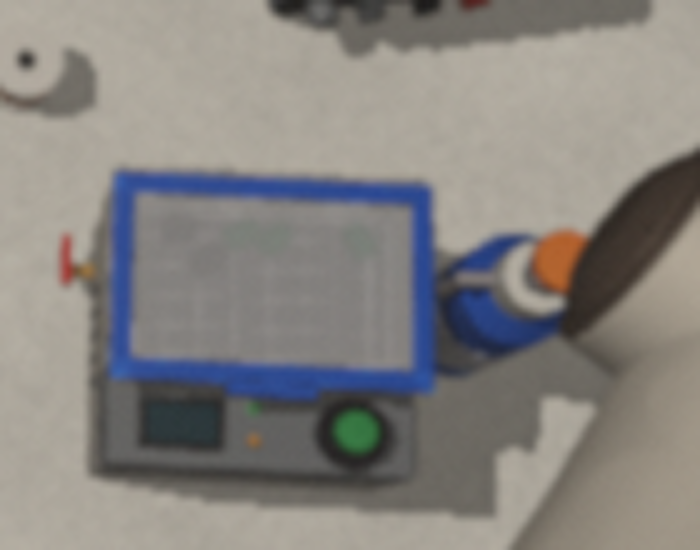

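Everything is in place: the bin is empty, the lid is shut (z ≈ 0.13), the cap is up, and the scoop lies wholly on the mat. I'll wait a moment and look at the scoop once more before handing in.

>>> move_arm:
  series:
    - [[0, 0, 0, 0, 0, 0, 0], [0, 0, 0, 0, 0, 0, 0], [0, 0, 0, 0, 0, 0, 0], [0, 0, 0, 0, 0, 0, 0], [0, 0, 0, 0, 0, 0, 0], [0, 0, 0, 0, 0, 0, 0], [0, 0, 0, 0, 0, 0, 0], [0, 0, 0, 0, 0, 0, 0], [0, 0, 0, 0, 0, 0, 0], [0, 0, 0, 0, 0, 0, 0], [0, 0, 0, 0, 0, 0, 0], [0, 0, 0, 0, 0, 0, 0]]

```text
time_s: 41.4
tcp_pos: [0.3557, -0.4558, 0.3553]
ee_rot: [[0.026, 0.0, 1.0], [-0.017, 1.0, 0.0], [-1.0, -0.017, 0.026]]
wrist_force: [-1.1, -0.5, 1.1]
gripper_width: 0.004
```

```bash
python3 - <<'E'
from h import *
a=cv2.imread('pics/s33.png').astype(int); im,d,p=cap('scene','s34.png'); b=im[:,:,::-1].astype(int)
df=cv2.GaussianBlur(np.abs(a-b).max(2).astype(np.float32),(5,5),0); print('changed px below row 110:',(df[110:]>25).sum())
r.finish_job(); print('done')
E
```

```text
changed px below row 110: 6
the job is handed in; nothing more can be done
done
```

The job is done and handed in at about 41 s of the 210 s allowed; no verdict is reported.

- **Beads:** five were in the bin. I gathered them in two scoop passes and tipped them all into the basket in one go. The last pictures before the lid closed showed three green and two black beads in the basket, and the bin was empty.
- **Plunger:** it was pushed until it stopped firmly at 15 mm of travel, taking 16–18 N, and it came back up.
- **Lid and start button:** the lid was pressed shut and measured at z ≈ 0.13 m. With it shut, the green button was pressed to the bottom of its travel.
- **Scoop:** it lies flat on the blue mat, handle included. I saw no sign of it being knocked aside.
- **Other things on the bench:** nothing else had visibly moved, and two pictures taken about 1.5 s apart before hand-in showed no change.

Two things went differently from plan:
- The scoop pivoted about 7° in the grip during the first entry into the bin, so I corrected for it before scooping.
- The network's bead detections in the cleaner were unreliable: it marked the bottle cap and the bin. I counted the beads by eye in the pictures instead.

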